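Load the mill jar with the scoop

TASK

Take the scoop and use it to load at least three of the grinding balls from the tray into the open steel mill jar; the balls must stay clean, so do not touch them with the gripper. Leave no ball lying anywhere else: those you do not load stay in the tray. Then stand the scoop, empty, back on its pad and let go of it, without pushing or knocking over the other things on the bench.

Things in the scene. Friction and masses are not known exactly. Their poses are not given: they have to be found in the camera images.
- tray: Fixed open grey plastic tray with the balls loose on its flat, level floor, 240 mm long (x), 178 mm wide (y). Origin on the bench, z up, +x away from the robot (within 12 degrees). Inside, the floor runs from x = -120 to +100 mm and y = -85 to +85 mm, 8 mm above the bench. Walls 4 mm thick, rim 52 mm above the bench; near and side walls upright.
- tray_far (a point): Middle of the far end of the tray's floor, at the foot of the far wall: (100, 0, 8) mm in the tray's frame, same axes. From here the far wall leans outwards by 15 degrees. Balls pushed against it roll up onto a scoop that is driven along the floor to the wall.
- jar_in (a point): Centre of the inner floor of the open, upright, round steel mill jar (fixed in its low holder): inner radius 64 mm, outer radius 70 mm (holder at its foot: 82 mm), rim 95 mm above the bench; this point is 8 mm above the bench. z up. It stands left or right of the tray.
- pad_top (a point): Centre of the top of the flat dark rubber pad the scoop stands on: 220 mm (its x) by 150 mm (its y), 4 mm thick, fixed, this point 4 mm above the bench. It lies on the side of the tray opposite to the jar.
- scoop_grip (a point): Middle of the grip of the loose scoop's white non-slip handle (scoop about 0.15 kg). Scoop axes: x from handle to mouth, y left, z up as it stands. The handle is a straight bar 22 mm wide (y), 24 mm deep, leaning back 25 degrees from z (towards -x), from the pan's rear wall; this point is 75 mm up it, 50 mm below its top, at (-82, 0, +98) mm in scoop axes from the underside of the pan's centre.
- scoop_floor (a point): Centre of the upper face of the floor of the scoop's aluminium pan, scoop axes (see scoop_grip). Pan: flat floor 100 mm (x) by 92 mm (y), 2 mm thick, so the lip is 50 mm ahead; open in front and above; 2 mm side walls, 36 mm high behind, 22 mm in front, ending 13 mm short of the lip; rear wall 42 mm high.
- ball1: One of six equal white ceramic grinding balls, 28 mm in diameter, about 40 g, smooth and slippery; origin at its centre (its axes turn as it rolls).
- ball2: One of six equal white ceramic grinding balls, 28 mm in diameter, about 40 g, smooth and slippery; origin at its centre (its axes turn as it rolls).
- ball3: One of six equal white ceramic grinding balls, 28 mm in diameter, about 40 g, smooth and slippery; origin at its centre (its axes turn as it rolls).
- ball4: One of six equal white ceramic grinding balls, 28 mm in diameter, about 40 g, smooth and slippery; origin at its centre (its axes turn as it rolls).
- ball5: One of six equal white ceramic grinding balls, 28 mm in diameter, about 40 g, smooth and slippery; origin at its centre (its axes turn as it rolls).
- ball6: One of six equal white ceramic grinding balls, 28 mm in diameter, about 40 g, smooth and slippery; origin at its centre (its axes turn as it rolls).
- water_bottle: Bystander: clear bottle, 56 mm across, 140 mm tall; origin at the centre of its underside. Not to be disturbed.
- reagent_a: Bystander: glass jar with blue cap, 52 mm across, 85 mm tall, beyond the tray; origin at its underside.
- reagent_b: Bystander: glass jar with orange cap, 52 mm across, 85 mm tall, beyond the tray; origin at its underside.
- spare_jar: Bystander: closed steel mill jar with a flanged lid and a knob on it, 148 mm across, 118 mm tall, 2 kg; origin at its underside. Not the jar to fill.
- marker: Bystander: marker pen lying on the bench near the robot, 130 mm long (its y), 18 mm wide, 16 mm high; origin at its underside.
Things that resemble listed ones, but are neither listed nor needed, are in the scene too. What is shaped like the part that bears scoop_grip but orange or purple is not meant. Leave any purple look-alike of the part that bears jar_in alone.

How it is judged:
On the way:
1. at least three balls are in the open mill jar ((distance between each of ball1, ball2, ball3 and jar_in below 0.075 m or distance between each of ball4, ball5, ball6 and jar_in below 0.075 m or ((distance between each of ball2, ball3 and jar_in below 0.075 m or distance between each of ball1, ball3 and jar_in below 0.075 m or distance between each of ball1, ball2 and jar_in below 0.075 m) and distance between any of ball4, ball5, ball6 and jar_in below 0.075 m) or (distance between any of ball1, ball2, ball3 and jar_in below 0.075 m and (distance between each of ball5, ball6 and jar_in below 0.075 m or distance between each of ball4, ball6 and jar_in below 0.075 m or distance between each of ball4, ball5 and jar_in below 0.075 m)))), for 0.2 s.
At the end, for the whole second after the job is handed in: At least three of the six balls are inside the open mill jar, every other ball is in the tray or the jar, and the scoop stands level (within about 6 degrees) on its pad, the centre of its pan within 75 mm lengthwise and 50 mm sideways of the pad's centre ((distance between each of ball1, ball2, ball3 and jar_in below 0.075 m or distance between each of ball4, ball5, ball6 and jar_in below 0.075 m or ((distance between each of ball2, ball3 and jar_in below 0.075 m or distance between each of ball1, ball3 and jar_in below 0.075 m or distance between each of ball1, ball2 and jar_in below 0.075 m) and distance between any of ball4, ball5, ball6 and jar_in below 0.075 m) or (distance between any of ball1, ball2, ball3 and jar_in below 0.075 m and (distance between each of ball5, ball6 and jar_in below 0.075 m or distance between each of ball4, ball6 and jar_in below 0.075 m or distance between each of ball4, ball5 and jar_in below 0.075 m))) and (distance between ball1 and jar_in below 0.075 m or (x of ball1 in the frame of tray between -0.12 and 0.12 m and y of ball1 in the frame of tray between -0.087 and 0.087 m)) and (distance between ball2 and jar_in below 0.075 m or (x of ball2 in the frame of tray between -0.12 and 0.12 m and y of ball2 in the frame of tray between -0.087 and 0.087 m)) and (distance between ball3 and jar_in below 0.075 m or (x of ball3 in the frame of tray between -0.12 and 0.12 m and y of ball3 in the frame of tray between -0.087 and 0.087 m)) and (distance between ball4 and jar_in below 0.075 m or (x of ball4 in the frame of tray between -0.12 and 0.12 m and y of ball4 in the frame of tray between -0.087 and 0.087 m)) and (distance between ball5 and jar_in below 0.075 m or (x of ball5 in the frame of tray between -0.12 and 0.12 m and y of ball5 in the frame of tray between -0.087 and 0.087 m)) and (distance between ball6 and jar_in below 0.075 m or (x of ball6 in the frame of tray between -0.12 and 0.12 m and y of ball6 in the frame of tray between -0.087 and 0.087 m)) and x of scoop_floor in the frame of pad_top between -0.075 and 0.075 m and y of scoop_floor in the frame of pad_top between -0.05 and 0.05 m and z of scoop_floor in the frame of pad_top below 0.008 m and angle between scoop_floor's own z axis and vertical below 0.1 rad); the robot touches nothing.
It fails at once if the gripper's fingers touch a ball (contact force between the fingers and ball1 above 0.3 N or contact force between the fingers and ball2 above 0.3 N or contact force between the fingers and ball3 above 0.3 N or contact force between the fingers and ball4 above 0.3 N or contact force between the fingers and ball5 above 0.3 N or contact force between the fingers and ball6 above 0.3 N).
It fails at once if a bystander (bottle, glass jars, spare jar, marker) is pushed more than 30 mm or knocked over (distance of any of water_bottle, reagent_a, reagent_b, spare_jar, marker from where it was at the start of the episode above 0.03 m or angle between any of water_bottle, reagent_a, reagent_b, spare_jar, marker's own z axis and vertical above 0.6 rad).
It also fails if it takes over 64 s, if anything falls off the work surface, if the arm or the gripper's body presses on something with over 40 N, if the wrist force passes 120 N, or if a joint passes its speed limit or range.

ROBOT

A 6-joint arm with a two-finger parallel gripper is mounted at the origin on the work surface. World frame = base frame: x ahead of the robot, y to its left, z up, the work surface at z = 0. Lengths are in m, angles in rad, forces in N, time in s.
With the tool pointing down it reaches from about 0.2 to 0.875 m from the base axis. Payload 3.4 kg.
Tool frame: the origin (TCP) lies at the very end of the fingers, on their centre line; the grasp point (between the pads) lies 19 mm behind it; z points along the fingers, y is the line along which they close (so a half turn about z gives the same grasp; the last joint's range is limited). The gripper opens to 94 mm and grips with 3 to 60 N. Pads are 16 mm wide; open, the fingers measure 119 mm over their backs; the gripper's body (75 mm by 177 mm) begins 78 mm behind the grasp point.
Start: joints at [-1.414, 0.276, 1.505, -0, 1.361, -0.121], TCP at [0.158, -0.553, 0.205] pointing down, gripper open.
Joint ranges: [-2.89, 2.89], [-0.75, 2.08], [0.22, 2.7], [-1.18, 4.32], [0.11, 2.71], [-2.7, 2.7]. Speed limits (rad/s): [2.57, 2.57, 3.14, 3.14, 3.14, 3.14].

INTERFACE

Orientations are given as a rotation vector (axis times angle).
In Python, from workcell import sensors, imaging, sign_off gives the robot as it stands. The module is installed in compiled form; this text tells all that it offers.
- The arm moves only by the tool apply_moves, never from a script. Its arguments are lists of equal length, an entry for each row: "dr": the turn, a rotation vector about the tool's x, y, z in rad, a list of three; "dp": the shift along the tool's x, y, z in units of 30 mm (1.0 is 30 mm), a list of three; "gripper": the closure, from 0 (fully open) to 1 (shut). A call has exactly 10 rows; each row is the pose to reach, as a shift and turn from the pose commanded when the call began, along the tool's axes at that moment; what a row does not reach only later rows make up. A row lasts 1/8 s, in which the tool goes at most 62.5 mm and 10.7 degrees, less where a joint would pass 70% of its speed; a pose out of reach is approached as far as the arm can. A call with a gripper value outside its range is refused whole. The fingers move at their own pace and stop on an object; "grip_force" is the grip in N (left out, the last holds). Time passes only in rows, so rows that repeat a pose let the fingers close, or fill a call up. It gives the time, the measured TCP pose, the force, the opening and the grip force at its end, in the units of the state.
- sensors.state(): the state, without advancing time (a new reading comes with each control period).
- imaging.read_camera(name): name is "scene" or "top"; returns the picture (420x560x3 uint8, blue, green, red); there is no depth.
- imaging.get_calibration(name): a dict with "vfov" (degrees; the focal length in pixels is half the picture's height over the tangent of half this angle, whatever the lens; pixels are square), "cx", "cy" (the principal point, pixels), "rvec" (rotation vector, rad) and "tvec" (3), from world to camera coordinates, as OpenCV has them. Camera axes: x right, y down, z forward; pixel columns grow to the right and rows downward; lengths in m; the calibration is good to about 2 mm. A picture is of the moment at which its call begins. get_calibration takes no time and is no camera call.
- sign_off(): hands the job in; it is judged then, once.
Trained networks look in the newest picture that a camera, given by its name, has taken for a name from the list of things; names that differ only in an ending like _2 or _b are one class to them, and where a whole thing is asked for, a point or a joint stands for the part that bears it (a point fixed in the world has none). Each returns a list of dicts, best first, with "score" (0 to 1); they miss things now and then, are a little off and sometimes report something else, mostly with a low value. They report only what shows in the picture. A call takes as long as a camera call. They do not tell look-alikes from the thing itself.
- imaging.silhouettes(query, camera): "pixels" (420x560 bool, what is visible of it).
- imaging.spot_point(query, camera): "xyz" ([x, y, z] in m, in world coordinates, good to about 4 mm: a listed point, or the origin of a listed thing).
The state is a dict: "t": time; "joint_positions": joint angles; "joint_vel": joint speeds; "effort": joint torques, N m; "tool_pos": TCP position; "tcp_rot": TCP orientation; "contact_force": force on the tool from outside, world axes, zero at the start; "moment": the same for the moment, N m; "width": finger opening in m; "gripper_force": force on a finger pad.
Only numpy, scipy, OpenCV 4.12 (cv2) and the standard library are available. Lean on these libraries where they do the work, as an engineer would, in place of code of your own. Each camera call takes 0.05 s, during which the arm holds its last target. There are 200 camera calls.

## Working session

There is one attempt and no reset: what is moved stays moved. The work goes in short steps, Python scripts to look and compute and a tool call to move; the robot and the scene stay as the last step left them, time stands still between calls to the robot, and variables do not carry over. Pictures are saved under pics/ and viewed, at most 10 in all, crops included, and the job is handed in when it is done.

Besides the shell and the picture viewer there is one more tool, called after ">>>" in YAML: its name, and indented under it one key for each argument. apply_moves: Moves the arm, as the interface text tells. Its arguments: {"type":"object","properties":{"dr":{"type":"array","items":{"type":"array","items":{"type":"number"}}},"dp":{"type":"array","items":{"type":"array","items":{"type":"number"}}},"gripper":{"type":"array","items":{"type":"number"}},"grip_force":{"type":"number"}},"required":["dr","dp","gripper"]}

```bash
mkdir -p pics
cat > h.py <<'E'
import numpy as np, cv2
from workcell import sensors, imaging, sign_off
from scipy.spatial.transform import Rotation as R
def proj(name,P):
    c=imaging.get_calibration(name); f=210/np.tan(np.radians(c["vfov"])/2)
    K=np.array([[f,0,c["cx"]],[0,f,c["cy"]],[0,0,1.]])
    return cv2.projectPoints(np.array(P,float).reshape(-1,1,3),np.array(c["rvec"],float),np.array(c["tvec"],float),K,None)[0][:,0]
def ray(name,uv,z):
    c=imaging.get_calibration(name); f=210/np.tan(np.radians(c["vfov"])/2)
    Rm=cv2.Rodrigues(np.array(c["rvec"],float))[0]; t=np.array(c["tvec"],float).ravel()
    d=Rm.T@np.array([(uv[0]-c["cx"])/f,(uv[1]-c["cy"])/f,1]); o=-Rm.T@t
    return o+d*(z-o[2])/d[2]
E
python3 - <<'E'
from h import *
for n in ("scene","top"):
    cv2.imwrite(f"pics/{n}0.png",imaging.read_camera(n))
    print(n,imaging.get_calibration(n))
    for q in ["tray","tray_far","jar_in","pad_top","scoop_grip","scoop_floor","ball1","water_bottle","reagent_a","spare_jar","marker"]:
        for d in imaging.spot_point(q,n): print(q,round(d["score"],2),np.round(d["xyz"],3),np.round(proj(n,d["xyz"])[0]))
E
```

```text
scene {'vfov': 47.30493193711033, 'cx': 288.95354697548214, 'cy': 202.58610295263844, 'rvec': array([ 1.501468  ,  1.81339169, -0.96908704]), 'tvec': array([ 0.11039354, -0.19341927,  1.9719201 ])}
tray 0.7 [0.603 0.036 0.002] [299. 249.]
tray 0.65 [0.639 0.038 0.019] [297. 252.]
tray_far 0.87 [0.703 0.035 0.008] [292. 269.]
tray_far 0.37 [0.517 0.278 0.007] [379. 239.]
tray_far 0.18 [ 0.409  0.514 -0.003] [454. 229.]
tray_far 0.16 [0.678 0.027 0.02 ] [291. 260.]
jar_in 0.73 [ 0.783 -0.177  0.003] [214. 280.]
jar_in 0.68 [ 0.512 -0.283  0.008] [209. 219.]
jar_in 0.58 [ 0.297 -0.39   0.008] [201. 183.]
jar_in 0.5 [ 0.478 -0.499 -0.001] [154. 209.]
pad_top 0.86 [0.518 0.281 0.006] [380. 240.]
scoop_grip 0.82 [0.712 0.393 0.099] [424. 262.]
scoop_grip 0.79 [0.451 0.287 0.107] [386. 201.]
scoop_grip 0.79 [0.152 0.274 0.1  ] [385. 158.]
scoop_grip 0.69 [ 0.514 -0.285  0.01 ] [209. 219.]
scoop_floor 0.91 [0.792 0.381 0.002] [415. 309.]
scoop_floor 0.77 [0.537 0.292 0.008] [384. 244.]
scoop_floor 0.68 [0.213 0.335 0.002] [398. 191.]
ball1 0.5 [0.691 0.069 0.021] [304. 264.]
ball1 0.45 [ 0.6
[... 1355 characters left out ...]
coop_floor 0.85 [0.536 0.29  0.005] [187. 204.]
scoop_floor 0.84 [0.796 0.38  0.001] [156. 115.]
ball1 0.72 [ 0.478 -0.5    0.003] [465. 221.]
ball1 0.61 [ 0.643 -0.002  0.023] [289. 164.]
ball1 0.57 [ 0.678 -0.013  0.02 ] [293. 153.]
ball1 0.45 [0.69  0.069 0.019] [264. 149.]
ball1 0.43 [0.645 0.075 0.02 ] [262. 164.]
ball1 0.42 [0.676 0.03  0.02 ] [278. 153.]
ball1 0.41 [0.641 0.039 0.021] [275. 165.]
water_bottle 0.75 [ 0.476 -0.501  0.002] [466. 222.]
reagent_a 0.88 [ 0.778 -0.177 -0.002] [349. 120.]
reagent_a 0.75 [0.774 0.218 0.001] [213. 122.]
reagent_a 0.52 [0.702 0.031 0.01 ] [278. 145.]
spare_jar 0.67 [ 0.412  0.514 -0.003] [107. 249.]
marker 0.52 [ 0.382  0.012 -0.001] [286. 257.]
```

View pics/scene0.png

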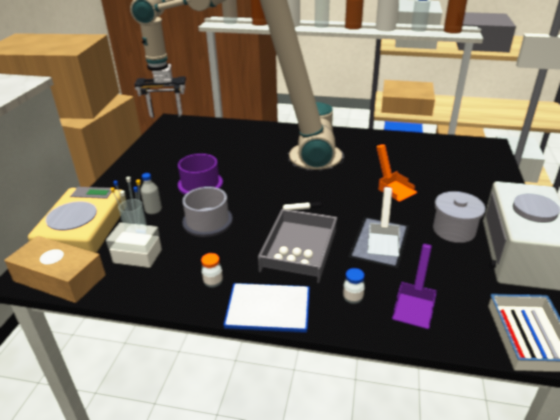

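View pics/top0.png

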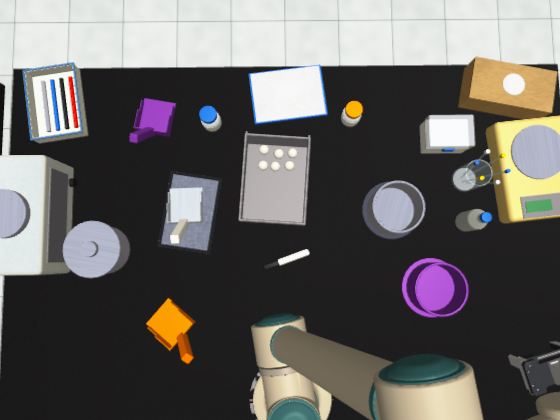

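Candidates for the scoop, in the top picture: white handle (178,230) on the pad, orange (185,348), purple (142,134). I take the white one. For the jar: grey open (391,209), purple (435,288), lidded spare (93,248). I take the grey open one, with the pad on the opposite side of the tray. A close crop follows to check the scoop.

Run:
```python
from h import *
im=imaging.read_camera("top")
cv2.imwrite("pics/crop1.png",cv2.resize(im[125:260,150:325],None,fx=4.4,fy=4.4,interpolation=cv2.INTER_CUBIC))
for q,z in (("tray",0.052),("pad_top",0.004),("scoop_floor",.02)):
    for d in imaging.silhouettes(q,"top")[:3]:
        m=d["pixels"].astype(np.uint8); 
        if m.sum()<20: continue
        c=max(cv2.findContours(m,0,2)[0],key=cv2.contourArea)
        b=cv2.boxPoints(cv2.minAreaRect(c)); w=np.array([ray("top",p,z)[:2] for p in b])
        print(q,round(d["score"],2),m.sum(),np.round(b).tolist(),np.round(w,3).tolist())
        e=w[1]-w[0]; print(np.degrees(np.arctan2(e[1],e[0])))
s=sensors.state(); print(s); print(R.from_rotvec(s["tcp_rot"]).as_matrix().round(3))
```

```text
tray 0.89 5501 [[238.0, 221.0], [243.0, 131.0], [311.0, 135.0], [305.0, 225.0]] [[0.482, 0.141], [0.732, 0.126], [0.718, -0.062], [0.469, -0.043]]
-3.568371219641488
pad_top 0.88 2590 [[157.0, 246.0], [170.0, 169.0], [222.0, 178.0], [209.0, 255.0]] [[0.419, 0.373], [0.638, 0.339], [0.611, 0.19], [0.393, 0.226]]
-8.739044772378467
pad_top 0.7 413 [[195.0, 110.0], [212.0, 102.0], [224.0, 126.0], [207.0, 134.0]] [[0.81, 0.267], [0.834, 0.22], [0.763, 0.185], [0.739, 0.232]]
-63.1856615467755
scoop_floor 0.93 1539 [[143.0, 328.0], [167.0, 298.0], [211.0, 333.0], [187.0, 363.0]] [[0.196, 0.403], [0.277, 0.338], [0.181, 0.217], [0.101, 0.283]]
-38.884647135094355
scoop_floor 0.73 1420 [[128.0, 141.0], [136.0, 96.0], [175.0, 103.0], [167.0, 149.0]] [[0.715, 0.454], [0.848, 0.433], [0.826, 0.321], [0.693, 0.344]]
-9.016585063939388
scoop_floor 0.56 1505 [[167.0, 187.0], [203.0, 187.0], [203.0, 243.0], [167.0, 243.0]] [[0.583, 0.342], [0.582, 0.241], [0.425, 0.241], [0.427, 0.34]]
-90.72160553278512
{'t': 1.4, 'joint_positions': array([-1.41401049e+00,  2.75883545e-01,  1.50490836e+00, -2.13139357e-05,
        1.36069958e+00, -1.21008783e-01]), 'joint_vel': array([-2.74941608e-04, -1.69652082e-04,  3.49871768e-05,  1.56395170e-04,
       -1.11172797e-03,  1.31736777e-04]), 'effort': array([ 6.81499641e-04, -4.04462886e+01, -2.37494445e+01,  7.03564310e-02,
        2.50260229e-02,  2.45607021e-05]), 'tool_pos': array([ 0.15767201, -0.55298973,  0.20549907]), 'tcp_rot': array([ 3.11123530e+00,  4.34949908e-01, -2.98953240e-05]), 'contact_force': array([ 0.5348655 , -0.53282917,  0.07509   ]), 'moment': array([ 0.01344331, -0.017759  , -0.01982933]), 'gripper_force': 0.0, 'width': 0.09411607291186462}
[[ 0.962  0.274 -0.   ]
 [ 0.274 -0.962 -0.   ]
 [-0.     0.    -1.   ]]
```

View pics/crop1.png

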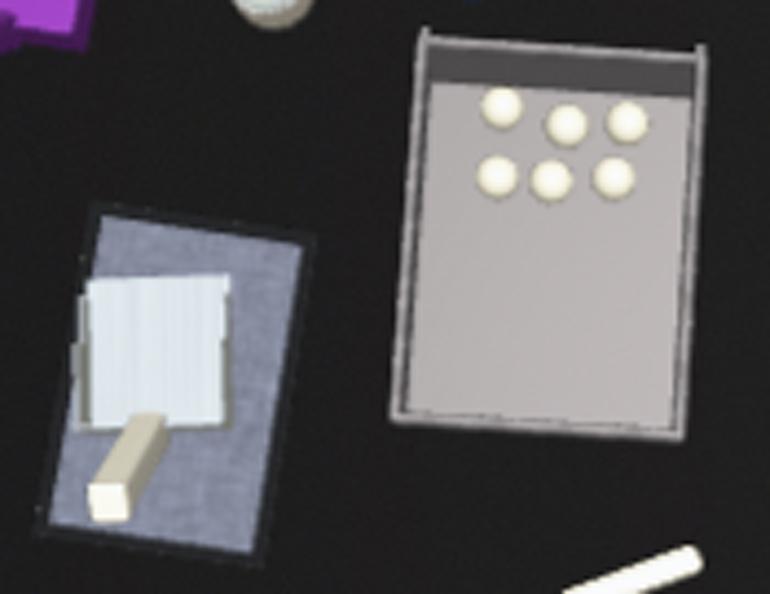

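The crop confirms it: the pan (155,350) and white handle are on the pad, yaw about +1°. The tray yaw is about -3.6°, with six balls near its far wall. Next is a motion planner helper.

```bash
cat >> h.py <<'E'
import json,os
from scipy.spatial.transform import Slerp
def toolR(yaw,tilt):  # tilt: fingers pointing forward of vertical, along scoop heading (deg)
    return R.from_euler("z",yaw,degrees=True)*R.from_matrix([[1,0,0],[0,-1,0],[0,0,-1]])*R.from_euler("y",tilt,degrees=True)
TIP=.019
# scoop pose: pivot point q (scoop axes, from underside centre) placed at world P, yaw, pitch (deg, + = mouth up); handle held along the tool
GR=np.array([-.082,0,.098])
def scoopTCP(P,yaw,pitch,q=(0,0,0),grip=GR,rel=25.):
    S=R.from_euler("zy",[yaw,-pitch],degrees=True) if False else R.from_euler("z",yaw,degrees=True)*R.from_euler("y",-pitch,degrees=True)
    G=np.array(P)+S.apply(np.array(grip)-np.array(q))
    T=toolR(yaw,rel+pitch)
    return G+TIP*T.apply([0,0,1]),T
def cur():
    s=sensors.state(); p=np.array(s["tool_pos"]); r=R.from_rotvec(s["tcp_rot"])
    if os.path.exists("cmd.json"):
        c=json.load(open("cmd.json")); cp=np.array(c["p"]); cr=R.from_rotvec(c["r"])
        print("cmd-meas mm",((cp-p)*1000).round(1),"deg",np.degrees((cr.inv()*r).as_rotvec()).round(2))
        if np.linalg.norm(cp-p)<.012: return cp,cr
    return p,r
def rows(segs,g):  # segs: (pos,R,nrows) or function segs
    p0,r0=cur(); p,r=p0,r0; dp=[];dr=[]
    for P,Q,n in segs:
        P=np.array(P); sl=Slerp([0,1],R.concatenate([r,Q]))
        for k in range(1,n+1):
            a=k/n; x=p+(P-p)*a; o=sl(a)
            dp.append(np.round(r0.inv().apply(x-p0)/.03,2).tolist()); dr.append(np.round((r0.inv()*o).as_rotvec(),3).tolist())
        p,r=P,Q
    while len(dp)%10: dp.append(dp[-1]); dr.append(dr[-1])
    assert len(dp)==10,len(dp)
    json.dump({"p":(p0+r0.apply(np.array(dp[-1])*.03)).tolist(),"r":(r0*R.from_rotvec(dr[-1])).as_rotvec().tolist()},open("cmd.json","w"))
    print(json.dumps({"dp":dp,"dr":dr,"gripper":[g]*10}))
E
python3 - <<'E'
from h import *
rows([((0.42,-0.12,0.28),toolR(8,12),10)],0)
E
```

```text
{"dp": [[1.24, -1.15, -0.25], [2.47, -2.3, -0.5], [3.71, -3.44, -0.75], [4.95, -4.59, -0.99], [6.18, -5.74, -1.24], [7.42, -6.89, -1.49], [8.66, -8.04, -1.74], [9.89, -9.19, -1.99], [11.13, -10.33, -2.24], [12.37, -11.48, -2.48]], "dr": [[-0.001, 0.021, 0.014], [-0.003, 0.042, 0.028], [-0.004, 0.063, 0.041], [-0.006, 0.084, 0.055], [-0.007, 0.105, 0.069], [-0.009, 0.125, 0.083], [-0.01, 0.146, 0.096], [-0.011, 0.167, 0.11], [-0.013, 0.188, 0.124], [-0.014, 0.209, 0.138]], "gripper": [0, 0, 0, 0, 0, 0, 0, 0, 0, 0]}
```

>>> apply_moves:
  dp:
    - [1.24, -1.15, -0.25]
    - [2.47, -2.3, -0.5]
    - [3.71, -3.44, -0.75]
    - [4.95, -4.59, -0.99]
    - [6.18, -5.74, -1.24]
    - [7.42, -6.89, -1.49]
    - [8.66, -8.04, -1.74]
    - [9.89, -9.19, -1.99]
    - [11.13, -10.33, -2.24]
    - [12.37, -11.48, -2.48]
  dr:
    - [-0.001, 0.021, 0.014]
    - [-0.003, 0.042, 0.028]
    - [-0.004, 0.063, 0.041]
    - [-0.006, 0.084, 0.055]
    - [-0.007, 0.105, 0.069]
    - [-0.009, 0.125, 0.083]
    - [-0.01, 0.146, 0.096]
    - [-0.011, 0.167, 0.11]
    - [-0.013, 0.188, 0.124]
    - [-0.014, 0.209, 0.138]
  gripper: [0, 0, 0, 0, 0, 0, 0, 0, 0, 0]

```text
t: 2.65
tool_pos: [0.4207, -0.1186, 0.2804]
tcp_rot: [-3.102, -0.215, -0.328]
contact_force: [0.0, -0.9, -0.9]
width: 0.0941
gripper_force: 0.0
```

Run:
```python
from h import *
p,T=scoopTCP((.5365,.291,.004),1.2,0); print(p)
rows([(p-T.apply([0,0,.12]),T,10)],0)
```

```text
[0.46254597 0.28945088 0.08478015]
cmd-meas mm [-0.6 -1.4 -0.6] deg [-0.04  0.08  0.04]
{"dp": [[0.1, -1.35, 0.32], [0.2, -2.7, 0.63], [0.3, -4.06, 0.95], [0.39, -5.41, 1.26], [0.49, -6.76, 1.58], [0.59, -8.11, 1.89], [0.69, -9.46, 2.21], [0.79, -10.81, 2.52], [0.89, -12.17, 2.84], [0.98, -13.52, 3.16]], "dr": [[-0.004, 0.023, 0.011], [-0.008, 0.045, 0.022], [-0.011, 0.068, 0.034], [-0.015, 0.091, 0.045], [-0.019, 0.113, 0.056], [-0.023, 0.136, 0.067], [-0.027, 0.159, 0.079], [-0.03, 0.181, 0.09], [-0.034, 0.204, 0.101], [-0.038, 0.227, 0.112]], "gripper": [0, 0, 0, 0, 0, 0, 0, 0, 0, 0]}
```

>>> apply_moves:
  dp:
    - [0.1, -1.35, 0.32]
    - [0.2, -2.7, 0.63]
    - [0.3, -4.06, 0.95]
    - [0.39, -5.41, 1.26]
    - [0.49, -6.76, 1.58]
    - [0.59, -8.11, 1.89]
    - [0.69, -9.46, 2.21]
    - [0.79, -10.81, 2.52]
    - [0.89, -12.17, 2.84]
    - [0.98, -13.52, 3.16]
  dr:
    - [-0.004, 0.023, 0.011]
    - [-0.008, 0.045, 0.022]
    - [-0.011, 0.068, 0.034]
    - [-0.015, 0.091, 0.045]
    - [-0.019, 0.113, 0.056]
    - [-0.023, 0.136, 0.067]
    - [-0.027, 0.159, 0.079]
    - [-0.03, 0.181, 0.09]
    - [-0.034, 0.204, 0.101]
    - [-0.038, 0.227, 0.112]
  gripper: [0, 0, 0, 0, 0, 0, 0, 0, 0, 0]

```text
t: 3.9
tool_pos: [0.4115, 0.29, 0.1935]
tcp_rot: [-3.061, -0.033, -0.682]
contact_force: [1.7, -0.2, 0.9]
width: 0.0942
gripper_force: 0.0
```

Run:
```python
from h import *
p,T=scoopTCP((.5365,.291,.004),1.2,0)
rows([(p,T,8)],0)
print(sensors.state()["joint_positions"].round(2))
cv2.imwrite("pics/s1.png",imaging.read_camera("scene")[110:310,280:480].repeat(3,0).repeat(3,1))
```

```text
cmd-meas mm [ 0.3 -1.6 -0.1] deg [0.04 0.09 0.  ]
{"dp": [[0.0, 0.0, 0.5], [0.0, 0.0, 1.0], [0.0, 0.0, 1.5], [0.0, 0.0, 2.0], [0.0, 0.0, 2.5], [0.0, 0.0, 3.0], [0.0, 0.0, 3.5], [0.0, 0.0, 4.0], [0.0, 0.0, 4.0], [0.0, 0.0, 4.0]], "dr": [[-0.0, -0.0, 0.0], [-0.0, -0.0, 0.0], [-0.0, -0.0, 0.0], [-0.0, -0.0, 0.0], [-0.0, -0.0, 0.0], [-0.0, -0.0, 0.0], [-0.0, -0.0, 0.0], [-0.0, -0.0, 0.0], [-0.0, -0.0, 0.0], [-0.0, -0.0, 0.0]], "gripper": [0, 0, 0, 0, 0, 0, 0, 0, 0, 0]}
[ 0.68  0.01  1.96 -0.35  0.85  2.42]
```

View pics/s1.png

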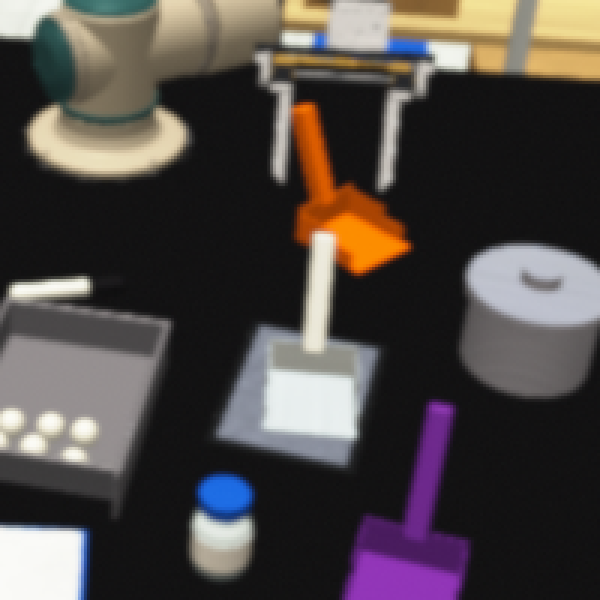

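The fingers straddle the line of the white handle (320,270 in the crop). The orange scoop is clear below and behind the gripper.

>>> apply_moves:
  dp:
    - [0.0, 0.0, 0.5]
    - [0.0, 0.0, 1.0]
    - [0.0, 0.0, 1.5]
    - [0.0, 0.0, 2.0]
    - [0.0, 0.0, 2.5]
    - [0.0, 0.0, 3.0]
    - [0.0, 0.0, 3.5]
    - [0.0, 0.0, 4.0]
    - [0.0, 0.0, 4.0]
    - [0.0, 0.0, 4.0]
  dr:
    - [0, 0, 0]
    - [0, 0, 0]
    - [0, 0, 0]
    - [0, 0, 0]
    - [0, 0, 0]
    - [0, 0, 0]
    - [0, 0, 0]
    - [0, 0, 0]
    - [0, 0, 0]
    - [0, 0, 0]
  gripper: [0, 0, 0, 0, 0, 0, 0, 0, 0, 0]

```text
t: 5.2
tool_pos: [0.4626, 0.2896, 0.0847]
tcp_rot: [-3.062, -0.033, -0.679]
contact_force: [0.4, 0.6, -0.2]
width: 0.0938
gripper_force: 0.0
```

>>> apply_moves:
  dp:
    - [0, 0, 0]
    - [0, 0, 0]
    - [0, 0, 0]
    - [0, 0, 0]
    - [0, 0, 0]
    - [0, 0, 0]
    - [0, 0, 0]
    - [0, 0, 0]
    - [0, 0, 0]
    - [0, 0, 0]
  dr:
    - [0, 0, 0]
    - [0, 0, 0]
    - [0, 0, 0]
    - [0, 0, 0]
    - [0, 0, 0]
    - [0, 0, 0]
    - [0, 0, 0]
    - [0, 0, 0]
    - [0, 0, 0]
    - [0, 0, 0]
  gripper: [0.4, 0.8, 1, 1, 1, 1, 1, 1, 1, 1]
  grip_force: 45

```text
t: 6.45
tool_pos: [0.4624, 0.2895, 0.0846]
tcp_rot: [-3.063, -0.033, -0.679]
contact_force: [0.0, -0.1, -1.0]
width: 0.0219
gripper_force: 45.0
```

Run:
```python
from h import *
for n in ("top","scene"):
    imaging.read_camera(n)
    for q in ("scoop_grip","scoop_floor"):
        for d in imaging.spot_point(q,n): print(n,q,round(d["score"],2),np.round(d["xyz"],3))
print(sensors.state())
p0,r0=cur()
rows([(p0+[0,0,.15],r0,8)],1)
```

```text
top scoop_grip 0.87 [0.159 0.273 0.097]
top scoop_grip 0.78 [0.713 0.391 0.096]
top scoop_grip 0.69 [0.452 0.29  0.102]
top scoop_floor 0.88 [0.211 0.333 0.006]
top scoop_floor 0.84 [0.535 0.29  0.007]
top scoop_floor 0.7 [0.793 0.378 0.002]
scene scoop_grip 0.96 [0.712 0.392 0.098]
scene scoop_grip 0.88 [0.452 0.284 0.105]
scene scoop_grip 0.73 [0.15  0.273 0.097]
scene scoop_grip 0.16 [ 0.514 -0.285  0.009]
scene scoop_floor 0.8 [0.536 0.29  0.006]
scene scoop_floor 0.67 [0.604 0.038 0.004]
scene scoop_floor 0.64 [0.214 0.335 0.003]
scene scoop_floor 0.57 [0.794 0.38  0.002]
{'t': 6.75, 'joint_positions': array([ 0.59674411,  0.19527475,  2.07099855, -0.45653193,  0.54921347,
        2.49884049]), 'joint_vel': array([-1.41718869e-03, -1.77160462e-03, -1.88079232e-04, -4.63139867e-05,
        6.63021467e-04,  8.23889662e-04]), 'effort': array([-1.40753989e-01, -3.11719966e+01, -1.90255147e+01, -1.01785943e+00,
       -1.28581222e+00,  1.15482553e-02]), 'tool_pos': array([0.46245064, 0.2894805 , 0.08459771]), 'tcp_rot': array([-3.06251091, -0.03276293, -0.67915591]), 'contact_force': array([ 0.2751298 , -0.22397133, -1.71756379]), 'moment': array([0.10663358, 0.27731402, 0.07093323]), 'gripper_force': 44.99569594860077, 'width': 0.021784495196275462}
cmd-meas mm [0. 0. 0.] deg [ 0. -0. -0.]
cmd-meas mm [0. 0. 0.] deg [ 0. -0. -0.]
{"dp": [[0.26, 0.0, -0.57], [0.53, 0.0, -1.13], [0.79, 0.0, -1.7], [1.06, 0.0, -2.27], [1.32, 0.0, -2.83], [1.59, 0.0, -3.4], [1.85, 0.0, -3.96], [2.11, 0.0, -4.53], [2.11, 0.0, -4.53], [2.11, 0.0, -4.53]], "dr": [[0.0, 0.0, -0.0], [0.0, 0.0, -0.0], [0.0, 0.0, -0.0], [0.0, 0.0, -0.0], [0.0, 0.0, -0.0], [0.0, 0.0, -0.0], [0.0, 0.0, -0.0], [0.0, 0.0, -0.0], [0.0, 0.0, -0.0], [0.0, 0.0, -0.0]], "gripper": [1, 1, 1, 1, 1, 1, 1, 1, 1, 1]}
```

>>> apply_moves:
  dp:
    - [0.26, 0.0, -0.57]
    - [0.53, 0.0, -1.13]
    - [0.79, 0.0, -1.7]
    - [1.06, 0.0, -2.27]
    - [1.32, 0.0, -2.83]
    - [1.59, 0.0, -3.4]
    - [1.85, 0.0, -3.96]
    - [2.11, 0.0, -4.53]
    - [2.11, 0.0, -4.53]
    - [2.11, 0.0, -4.53]
  dr:
    - [0, 0, 0]
    - [0, 0, 0]
    - [0, 0, 0]
    - [0, 0, 0]
    - [0, 0, 0]
    - [0, 0, 0]
    - [0, 0, 0]
    - [0, 0, 0]
    - [0, 0, 0]
    - [0, 0, 0]
  gripper: [1, 1, 1, 1, 1, 1, 1, 1, 1, 1]

```text
t: 8.0
tool_pos: [0.4616, 0.289, 0.2334]
tcp_rot: [-3.064, -0.033, -0.676]
contact_force: [-0.2, -0.0, -1.8]
width: 0.0219
gripper_force: 45.0
```

```bash
cat >> h.py <<'E'
TY=-3.5; TO=np.array([.6045,.037,0])
LIP=(.05,0,0)
def tray(x,y,z): return TO+R.from_euler("z",TY,degrees=True).apply([x,y,z])
# exact grip from the grasp: TCP (.4625,.2895,.0846) with underside centre (.5355,.2905,.004)
E
python3 - <<'E'
from h import *
print(sensors.state()["contact_force"])
# grip check: modelled TCP at the pad
print(scoopTCP((.5355,.2905,.004),1.2,0)[0])
p,T=scoopTCP(tray(.013,.021,.13),TY,-1.5,LIP)
rows([(p,T,10)],1)
E
```

```text
[-0.1774471  -0.02564412 -1.76243873]
[0.46154597 0.28895088 0.08478015]
cmd-meas mm [0.8 0.5 1.2] deg [-0.06 -0.11 -0.01]
{"dp": [[0.06, 0.75, 0.1], [0.12, 1.5, 0.21], [0.18, 2.26, 0.31], [0.25, 3.01, 0.42], [0.31, 3.76, 0.52], [0.37, 4.51, 0.63], [0.43, 5.26, 0.73], [0.49, 6.02, 0.84], [0.55, 6.77, 0.94], [0.62, 7.52, 1.04]], "dr": [[-0.003, -0.003, 0.008], [-0.007, -0.005, 0.015], [-0.01, -0.008, 0.023], [-0.014, -0.011, 0.03], [-0.017, -0.013, 0.038], [-0.02, -0.016, 0.045], [-0.024, -0.018, 0.053], [-0.027, -0.021, 0.06], [-0.03, -0.024, 0.068], [-0.034, -0.026, 0.075]], "gripper": [1, 1, 1, 1, 1, 1, 1, 1, 1, 1]}
```

>>> apply_moves:
  dp:
    - [0.06, 0.75, 0.1]
    - [0.12, 1.5, 0.21]
    - [0.18, 2.26, 0.31]
    - [0.25, 3.01, 0.42]
    - [0.31, 3.76, 0.52]
    - [0.37, 4.51, 0.63]
    - [0.43, 5.26, 0.73]
    - [0.49, 6.02, 0.84]
    - [0.55, 6.77, 0.94]
    - [0.62, 7.52, 1.04]
  dr:
    - [-0.003, -0.003, 0.008]
    - [-0.007, -0.005, 0.015]
    - [-0.01, -0.008, 0.023]
    - [-0.014, -0.011, 0.03]
    - [-0.017, -0.013, 0.038]
    - [-0.02, -0.016, 0.045]
    - [-0.024, -0.018, 0.053]
    - [-0.027, -0.021, 0.06]
    - [-0.03, -0.024, 0.068]
    - [-0.034, -0.026, 0.075]
  gripper: [1, 1, 1, 1, 1, 1, 1, 1, 1, 1]

```text
t: 9.25
tool_pos: [0.4962, 0.0637, 0.2125]
tcp_rot: [3.062, -0.094, 0.633]
contact_force: [0.3, -0.6, -1.5]
width: 0.0221
gripper_force: 45.0
```

Run:
```python
from h import *
for n in ("top","scene"):
    im=imaging.read_camera(n)
    if n=="top": cv2.imwrite("pics/t2.png",cv2.resize(im[110:250,180:345],None,fx=4,fy=4,interpolation=cv2.INTER_CUBIC))
    for q in ("scoop_floor",):
        for d in imaging.spot_point(q,n): print(n,q,round(d["score"],2),np.round(d["xyz"],3))
p,T=scoopTCP(tray(.013,.021,.13),TY,-1.5,LIP)
print("expected floor",tray(-.037,.021,.132))
p,T=scoopTCP(tray(.013,.021,.014),TY,-1.5,LIP)
rows([(p,T,10)],1)
print(sensors.state()["joint_positions"].round(2))
```

```text
top scoop_floor 0.98 [0.567 0.06  0.132]
top scoop_floor 0.75 [0.21  0.334 0.006]
top scoop_floor 0.73 [0.793 0.376 0.001]
scene scoop_floor 0.9 [0.214 0.334 0.002]
scene scoop_floor 0.6 [0.568 0.058 0.134]
scene scoop_floor 0.56 [0.792 0.38  0.001]
scene scoop_floor 0.19 [0.774 0.221 0.001]
scene scoop_floor 0.17 [ 0.412  0.516 -0.004]
expected floor [0.56885103 0.06021963 0.132     ]
cmd-meas mm [0.7 0.2 1.1] deg [-0.02 -0.13  0.07]
{"dp": [[-0.15, -0.0, 0.36], [-0.31, -0.0, 0.71], [-0.46, -0.0, 1.07], [-0.62, -0.0, 1.42], [-0.77, -0.0, 1.78], [-0.93, -0.0, 2.13], [-1.08, -0.0, 2.49], [-1.24, -0.0, 2.84], [-1.39, -0.0, 3.2], [-1.55, -0.0, 3.55]], "dr": [[0.0, -0.0, 0.0], [0.0, -0.0, 0.0], [0.0, -0.0, 0.0], [0.0, -0.0, 0.0], [0.0, -0.0, 0.0], [0.0, -0.0, 0.0], [0.0, -0.0, 0.0], [0.0, -0.0, 0.0], [0.0, -0.0, 0.0], [0.0, -0.0, 0.0]], "gripper": [1, 1, 1, 1, 1, 1, 1, 1, 1, 1]}
[ 0.01 -0.06  1.96 -0.04  0.83  1.67]
```

View pics/t2.png

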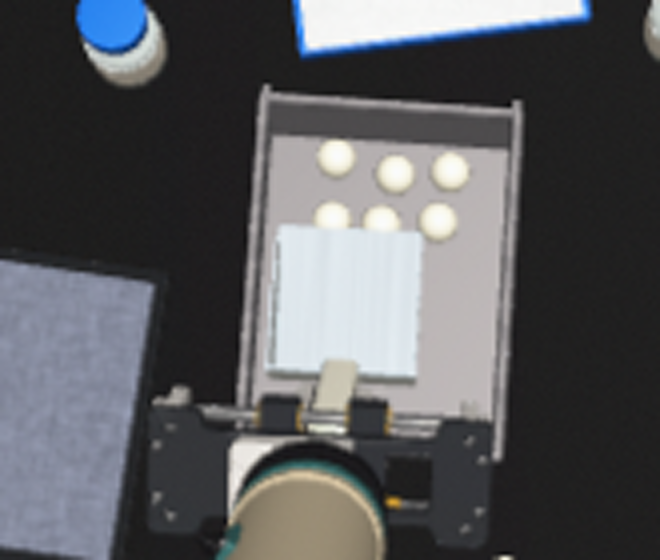

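The scoop is held level over the tray, with the pan (350,300) aligned with it. The measured floor matches the model. Descending behind the balls.

>>> apply_moves:
  dp:
    - [-0.15, 0, 0.36]
    - [-0.31, 0, 0.71]
    - [-0.46, 0, 1.07]
    - [-0.62, 0, 1.42]
    - [-0.77, 0, 1.78]
    - [-0.93, 0, 2.13]
    - [-1.08, 0, 2.49]
    - [-1.24, 0, 2.84]
    - [-1.39, 0, 3.2]
    - [-1.55, 0, 3.55]
  dr:
    - [0, 0, 0]
    - [0, 0, 0]
    - [0, 0, 0]
    - [0, 0, 0]
    - [0, 0, 0]
    - [0, 0, 0]
    - [0, 0, 0]
    - [0, 0, 0]
    - [0, 0, 0]
    - [0, 0, 0]
  gripper: [1, 1, 1, 1, 1, 1, 1, 1, 1, 1]

```text
t: 10.7
tool_pos: [0.4972, 0.0645, 0.0972]
tcp_rot: [3.062, -0.093, 0.638]
contact_force: [0.1, 0.6, -1.6]
width: 0.0217
gripper_force: 45.0
```

Run:
```python
from h import *
p,T=scoopTCP(tray(.013,.021,.0085),TY,-1.5,LIP)
p2,T=scoopTCP(tray(.053,.021,.0085),TY,-1.5,LIP)
rows([(p,T,4),(p2,T,6)],1)
print(sensors.state()["contact_force"])
```

```text
cmd-meas mm [-0.1  0.   0.7] deg [0.   0.01 0.  ]
{"dp": [[-0.02, -0.0, 0.04], [-0.04, -0.0, 0.08], [-0.05, -0.0, 0.13], [-0.07, -0.0, 0.17], [0.13, -0.0, 0.26], [0.34, -0.0, 0.35], [0.54, -0.0, 0.43], [0.74, -0.0, 0.52], [0.95, -0.0, 0.61], [1.15, -0.0, 0.7]], "dr": [[0.0, -0.0, 0.0], [0.0, -0.0, 0.0], [0.0, -0.0, 0.0], [0.0, -0.0, 0.0], [0.0, -0.0, 0.0], [0.0, -0.0, 0.0], [0.0, -0.0, 0.0], [0.0, -0.0, 0.0], [0.0, -0.0, 0.0], [0.0, -0.0, 0.0]], "gripper": [1, 1, 1, 1, 1, 1, 1, 1, 1, 1]}
[ 0.09208748  0.63387404 -1.6326767 ]
```

>>> apply_moves:
  dp:
    - [-0.02, 0, 0.04]
    - [-0.04, 0, 0.08]
    - [-0.05, 0, 0.13]
    - [-0.07, 0, 0.17]
    - [0.13, 0, 0.26]
    - [0.34, 0, 0.35]
    - [0.54, 0, 0.43]
    - [0.74, 0, 0.52]
    - [0.95, 0, 0.61]
    - [1.15, 0, 0.7]
  dr:
    - [0, 0, 0]
    - [0, 0, 0]
    - [0, 0, 0]
    - [0, 0, 0]
    - [0, 0, 0]
    - [0, 0, 0]
    - [0, 0, 0]
    - [0, 0, 0]
    - [0, 0, 0]
    - [0, 0, 0]
  gripper: [1, 1, 1, 1, 1, 1, 1, 1, 1, 1]

```text
t: 11.95
tool_pos: [0.5375, 0.0621, 0.0924]
tcp_rot: [3.062, -0.093, 0.637]
contact_force: [-0.5, -1.0, -1.4]
width: 0.0217
gripper_force: 45.0
```

Run:
```python
from h import *
p2,T=scoopTCP(tray(.094,.021,.0075),TY,-1.5,LIP)
rows([(p2,T,10)],1)
print(sensors.state()["contact_force"])
```

```text
cmd-meas mm [-0.4  0.   0.1] deg [-0.   -0.01  0.  ]
{"dp": [[0.12, -0.0, 0.06], [0.25, -0.0, 0.12], [0.37, -0.0, 0.17], [0.5, -0.0, 0.23], [0.62, -0.0, 0.29], [0.75, -0.0, 0.35], [0.87, -0.0, 0.4], [0.99, -0.0, 0.46], [1.12, -0.0, 0.52], [1.24, -0.0, 0.58]], "dr": [[0.0, -0.0, 0.0], [0.0, -0.0, 0.0], [0.0, -0.0, 0.0], [0.0, -0.0, 0.0], [0.0, -0.0, 0.0], [0.0, -0.0, 0.0], [0.0, -0.0, 0.0], [0.0, -0.0, 0.0], [0.0, -0.0, 0.0], [0.0, -0.0, 0.0]], "gripper": [1, 1, 1, 1, 1, 1, 1, 1, 1, 1]}
[-0.46504323 -0.9596865  -1.39942854]
```

>>> apply_moves:
  dp:
    - [0.12, 0, 0.06]
    - [0.25, 0, 0.12]
    - [0.37, 0, 0.17]
    - [0.5, 0, 0.23]
    - [0.62, 0, 0.29]
    - [0.75, 0, 0.35]
    - [0.87, 0, 0.4]
    - [0.99, 0, 0.46]
    - [1.12, 0, 0.52]
    - [1.24, 0, 0.58]
  dr:
    - [0, 0, 0]
    - [0, 0, 0]
    - [0, 0, 0]
    - [0, 0, 0]
    - [0, 0, 0]
    - [0, 0, 0]
    - [0, 0, 0]
    - [0, 0, 0]
    - [0, 0, 0]
    - [0, 0, 0]
  gripper: [1, 1, 1, 1, 1, 1, 1, 1, 1, 1]

```text
t: 13.2
tool_pos: [0.5767, 0.0598, 0.0917]
tcp_rot: [3.063, -0.094, 0.635]
contact_force: [-23.1, 1.6, 25.0]
width: 0.0219
gripper_force: 45.0
```

Run:
```python
from h import *
im=imaging.read_camera("top")
cv2.imwrite("pics/t3.png",cv2.resize(im[110:250,180:345],None,fx=4,fy=4,interpolation=cv2.INTER_CUBIC))
p2,T=scoopTCP(tray(.100,.021,.0075),TY,-1.5,LIP)
rows([(p2,T,5)],1)
print(sensors.state()["contact_force"])
```

```text
cmd-meas mm [ 1.1 -0.1 -0.5] deg [-0.   -0.1   0.02]
{"dp": [[0.04, -0.0, 0.02], [0.07, -0.0, 0.03], [0.11, -0.0, 0.05], [0.15, -0.0, 0.06], [0.19, -0.0, 0.08], [0.19, -0.0, 0.08], [0.19, -0.0, 0.08], [0.19, -0.0, 0.08], [0.19, -0.0, 0.08], [0.19, -0.0, 0.08]], "dr": [[0.0, -0.0, 0.0], [0.0, -0.0, 0.0], [0.0, -0.0, 0.0], [0.0, -0.0, 0.0], [0.0, -0.0, 0.0], [0.0, -0.0, 0.0], [0.0, -0.0, 0.0], [0.0, -0.0, 0.0], [0.0, -0.0, 0.0], [0.0, -0.0, 0.0]], "gripper": [1, 1, 1, 1, 1, 1, 1, 1, 1, 1]}
[-7.24902101  0.23158888  7.22640537]
```

View pics/t3.png

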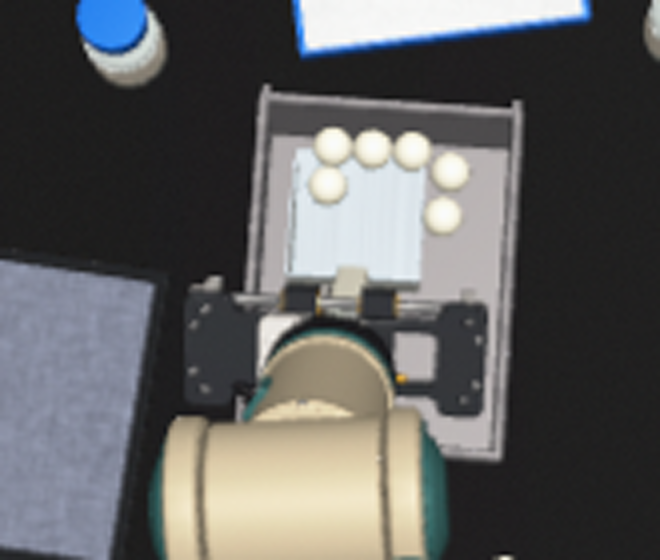

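One ball is on the pan (327,185). Three more sit at the lip against the wall (333..412,148), and the lip is still several mm short of the wall. I'll push on gently.

Run:
```python
from h import *
p2,T=scoopTCP(tray(.105,.021,.0078),TY,-1.5,LIP)
json.dump({"p":(np.array(sensors.state()["tool_pos"])+[.0011,-.0001,-.0005]).tolist(),"r":sensors.state()["tcp_rot"].tolist()},open("cmd.json","w"))
rows([(p2,T,9)],1)
```

```text
cmd-meas mm [ 1.1 -0.1 -0.5] deg [0. 0. 0.]
{"dp": [[0.04, -0.0, 0.01], [0.08, -0.0, 0.03], [0.11, -0.0, 0.04], [0.15, -0.0, 0.06], [0.19, -0.0, 0.07], [0.23, -0.0, 0.09], [0.27, -0.0, 0.1], [0.3, -0.0, 0.12], [0.34, -0.0, 0.13], [0.34, -0.0, 0.13]], "dr": [[0.0, 0.0, -0.0], [0.0, 0.0, -0.0], [0.0, 0.0, -0.0], [0.0, 0.001, -0.0], [0.0, 0.001, -0.0], [0.0, 0.001, -0.0], [0.0, 0.001, -0.0], [0.0, 0.001, -0.0], [0.0, 0.001, -0.0], [0.0, 0.001, -0.0]], "gripper": [1, 1, 1, 1, 1, 1, 1, 1, 1, 1]}
```

>>> apply_moves:
  dp:
    - [0.04, 0, 0.01]
    - [0.08, 0, 0.03]
    - [0.11, 0, 0.04]
    - [0.15, 0, 0.06]
    - [0.19, 0, 0.07]
    - [0.23, 0, 0.09]
    - [0.27, 0, 0.1]
    - [0.3, 0, 0.12]
    - [0.34, 0, 0.13]
    - [0.34, 0, 0.13]
  dr:
    - [0, 0, 0]
    - [0, 0, 0]
    - [0, 0, 0]
    - [0, 0, 0]
    - [0, 0, 0]
    - [0, 0, 0]
    - [0, 0, 0]
    - [0, 0, 0]
    - [0, 0, 0]
    - [0, 0, 0]
  gripper: [1, 1, 1, 1, 1, 1, 1, 1, 1, 1]

```text
t: 14.5
tool_pos: [0.5788, 0.0598, 0.093]
tcp_rot: [3.066, -0.094, 0.617]
contact_force: [-45.8, 2.6, 47.3]
width: 0.0218
gripper_force: 45.0
```

Run:
```python
from h import *
im=imaging.read_camera("top")
cv2.imwrite("pics/t4.png",cv2.resize(im[130:190,235:320],None,fx=8,fy=8,interpolation=cv2.INTER_CUBIC))
cur(); print(sensors.state()["contact_force"])
for d in imaging.spot_point("ball1","top"): print(round(d["score"],2),np.round(d["xyz"],3))
```

```text
cmd-meas mm [10.1 -0.8 -1.1] deg [-0.02 -0.7   0.01]
[-46.12592616   1.77814273  47.25799107]
0.54 [ 0.681 -0.012  0.019]
0.45 [ 0.646 -0.003  0.02 ]
0.44 [0.671 0.077 0.021]
0.44 [0.698 0.069 0.02 ]
0.38 [0.696 0.045 0.023]
```

View pics/t4.png

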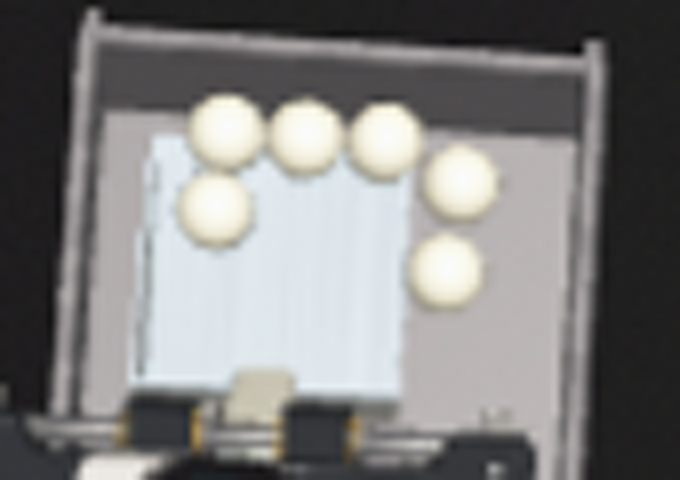

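The three front balls now sit over the lip, but the force ratio Fx≈Fz shows the lip digging into the floor. I'll unload it vertically, level the pan, then advance.

Run:
```python
from h import *
a,A=scoopTCP(tray(.095,.021,.0092),TY,-.5,LIP)
b,B=scoopTCP(tray(.103,.021,.0092),TY,-.5,LIP)
rows([(a,A,2),(b,B,8)],1)
```

```text
cmd-meas mm [10.1 -0.8 -1. ] deg [-0.02 -0.71  0.01]
{"dp": [[-0.18, -0.0, -0.06], [-0.36, -0.0, -0.13], [-0.33, -0.0, -0.11], [-0.3, -0.0, -0.1], [-0.27, -0.0, -0.09], [-0.23, -0.0, -0.07], [-0.2, -0.0, -0.06], [-0.17, -0.0, -0.05], [-0.14, -0.0, -0.03], [-0.11, -0.0, -0.02]], "dr": [[0.0, 0.009, -0.0], [0.0, 0.018, -0.0], [0.0, 0.018, -0.0], [0.0, 0.018, -0.0], [0.0, 0.018, -0.0], [0.0, 0.018, -0.0], [0.0, 0.018, -0.0], [0.0, 0.018, -0.0], [0.0, 0.018, -0.0], [0.0, 0.018, -0.0]], "gripper": [1, 1, 1, 1, 1, 1, 1, 1, 1, 1]}
```

>>> apply_moves:
  dp:
    - [-0.18, 0, -0.06]
    - [-0.36, 0, -0.13]
    - [-0.33, 0, -0.11]
    - [-0.3, 0, -0.1]
    - [-0.27, 0, -0.09]
    - [-0.23, 0, -0.07]
    - [-0.2, 0, -0.06]
    - [-0.17, 0, -0.05]
    - [-0.14, 0, -0.03]
    - [-0.11, 0, -0.02]
  dr:
    - [0, 0.009, 0]
    - [0, 0.018, 0]
    - [0, 0.018, 0]
    - [0, 0.018, 0]
    - [0, 0.018, 0]
    - [0, 0.018, 0]
    - [0, 0.018, 0]
    - [0, 0.018, 0]
    - [0, 0.018, 0]
    - [0, 0.018, 0]
  gripper: [1, 1, 1, 1, 1, 1, 1, 1, 1, 1]

```text
t: 15.85
tool_pos: [0.5783, 0.0595, 0.0907]
tcp_rot: [3.059, -0.095, 0.647]
contact_force: [-38.6, 1.6, 35.4]
width: 0.0216
gripper_force: 45.1
```

Run:
```python
from h import *
im=imaging.read_camera("top")
cv2.imwrite("pics/t5.png",cv2.resize(im[130:190,235:320],None,fx=8,fy=8,interpolation=cv2.INTER_CUBIC))
cur(); print(sensors.state()["contact_force"],sensors.state()["joint_positions"].round(2))
for d in imaging.spot_point("ball1","top"): print(round(d["score"],2),np.round(d["xyz"],3))
```

```text
cmd-meas mm [ 7.2 -0.3  0.4] deg [-0.04 -0.61  0.04]
[-34.80807842   1.39265777  32.29584685] [ 0.    0.2   2.03 -0.05  0.49  1.68]
0.67 [ 0.412  0.515 -0.003]
0.65 [0.696 0.072 0.023]
0.54 [0.695 0.016 0.024]
0.53 [0.669 0.075 0.022]
0.47 [ 0.646 -0.003  0.019]
0.43 [ 0.68  -0.012  0.02 ]
0.41 [0.694 0.045 0.026]
```

View pics/t5.png

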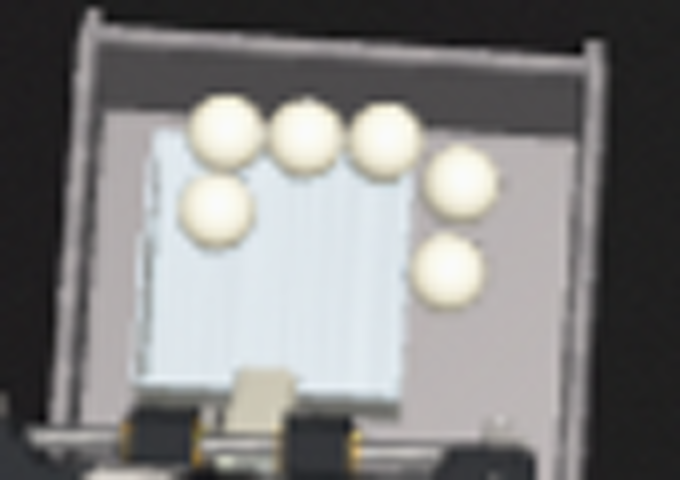

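The three balls sit at z≈24 mm, so they are on the pan. By the model the lip (x≈0.702) is at the foot of the wall, where it stops hard. Next I tip the mouth up about the rear edge so that they roll in.

```bash
cat >> h.py <<'E'
def scoopPt(q,rel=25.):  # world position of a scoop point, from measured pose
    s=sensors.state(); T=R.from_rotvec(s["tcp_rot"]); S=T*toolR(0,rel).inv()
    G=np.array(s["tool_pos"])-TIP*T.apply([0,0,1]); return G+S.apply(np.array(q)-GR)
E
python3 - <<'E'
from h import *
lip=scoopPt((.05,0,0)); rear=scoopPt((-.05,0,0)); print(lip,rear)
rear=rear+[.001,0,.001]
segs=[]
for i,pt in enumerate([0,1,3,5,7,9,11,13,15,16]):
    a,A=scoopTCP(rear+[0,0,.0005*i],TY,pt,(-.05,0,0)); segs.append((a,A,1))
rows(segs,1)
E
```

```text
[0.70051819 0.0518129  0.00758595] [0.60073063 0.05803721 0.00950988]
cmd-meas mm [ 7.3 -0.3  0.4] deg [-0.04 -0.61  0.04]
{"dp": [[-0.23, 0.0, -0.11], [-0.28, 0.0, -0.13], [-0.37, 0.0, -0.16], [-0.46, 0.0, -0.18], [-0.55, 0.0, -0.2], [-0.64, 0.0, -0.22], [-0.73, 0.0, -0.23], [-0.82, 0.0, -0.24], [-0.91, 0.0, -0.24], [-0.95, 0.01, -0.25]], "dr": [[0.0, 0.009, -0.0], [0.0, 0.026, -0.0], [0.0, 0.061, -0.0], [0.0, 0.096, -0.0], [0.0, 0.131, -0.0], [0.0, 0.166, -0.0], [0.0, 0.201, -0.0], [0.0, 0.236, -0.0], [0.0, 0.27, -0.0], [0.0, 0.288, -0.0]], "gripper": [1, 1, 1, 1, 1, 1, 1, 1, 1, 1]}
```

>>> apply_moves:
  dp:
    - [-0.23, 0.0, -0.11]
    - [-0.28, 0.0, -0.13]
    - [-0.37, 0.0, -0.16]
    - [-0.46, 0.0, -0.18]
    - [-0.55, 0.0, -0.2]
    - [-0.64, 0.0, -0.22]
    - [-0.73, 0.0, -0.23]
    - [-0.82, 0.0, -0.24]
    - [-0.91, 0.0, -0.24]
    - [-0.95, 0.01, -0.25]
  dr:
    - [0, 0.009, 0]
    - [0, 0.026, 0]
    - [0, 0.061, 0]
    - [0, 0.096, 0]
    - [0, 0.131, 0]
    - [0, 0.166, 0]
    - [0, 0.201, 0]
    - [0, 0.236, 0]
    - [0, 0.27, 0]
    - [0, 0.288, 0]
  gripper: [1, 1, 1, 1, 1, 1, 1, 1, 1, 1]

```text
t: 17.2
tool_pos: [0.56, 0.0362, 0.1075]
tcp_rot: [2.86, 0.024, 1.023]
contact_force: [4.2, -3.0, 1.7]
width: 0.0221
gripper_force: 45.1
```

Run:
```python
from h import *
cur(); print(sensors.state()["contact_force"],sensors.state()["joint_positions"].round(2))
imaging.read_camera("top")
for d in imaging.spot_point("ball1","top"): print(round(d["score"],2),np.round(d["xyz"],3))
print(scoopPt((.05,0,0)),scoopPt((-.05,0,0)))
p0,r0=cur()
rows([(p0+[-.02,0,.15],r0,10)],1)
```

```text
cmd-meas mm [ -3.4  24.4 -21.3] deg [-2.98 -1.47 -5.61]
[ 4.20425882 -3.02050506  1.6522313 ] [ 0.01  0.12  2.29 -1.18  0.11  2.7 ]
0.73 [ 0.48  -0.498  0.003]
0.55 [ 0.512 -0.283  0.007]
0.54 [0.704 0.032 0.01 ]
0.48 [0.64  0.058 0.057]
0.45 [0.613 0.031 0.056]
0.44 [0.611 0.004 0.059]
0.4 [0.615 0.059 0.051]
[0.69966162 0.02668988 0.0605722 ] [0.60278303 0.02640677 0.03578393]
cmd-meas mm [ -3.   25.8 -21.5] deg [-3.07 -1.47 -5.45]
cmd-meas mm [ -3.   25.8 -21.5] deg [-3.07 -1.47 -5.45]
{"dp": [[0.26, 0.05, -0.43], [0.53, 0.11, -0.85], [0.79, 0.16, -1.28], [1.06, 0.21, -1.71], [1.32, 0.26, -2.13], [1.59, 0.32, -2.56], [1.85, 0.37, -2.98], [2.11, 0.42, -3.41], [2.38, 0.47, -3.84], [2.64, 0.53, -4.26]], "dr": [[0.0, -0.0, -0.0], [0.0, -0.0, -0.0], [0.0, -0.0, -0.0], [0.0, -0.0, -0.0], [0.0, -0.0, -0.0], [0.0, -0.0, -0.0], [0.0, -0.0, -0.0], [0.0, -0.0, -0.0], [0.0, -0.0, -0.0], [0.0, -0.0, -0.0]], "gripper": [1, 1, 1, 1, 1, 1, 1, 1, 1, 1]}
```

Four balls have rolled into the pan, but the wrist is near its singularity. I'll lift straight up, which opens joint 5 again.

>>> apply_moves:
  dp:
    - [0.26, 0.05, -0.43]
    - [0.53, 0.11, -0.85]
    - [0.79, 0.16, -1.28]
    - [1.06, 0.21, -1.71]
    - [1.32, 0.26, -2.13]
    - [1.59, 0.32, -2.56]
    - [1.85, 0.37, -2.98]
    - [2.11, 0.42, -3.41]
    - [2.38, 0.47, -3.84]
    - [2.64, 0.53, -4.26]
  dr:
    - [0, 0, 0]
    - [0, 0, 0]
    - [0, 0, 0]
    - [0, 0, 0]
    - [0, 0, 0]
    - [0, 0, 0]
    - [0, 0, 0]
    - [0, 0, 0]
    - [0, 0, 0]
    - [0, 0, 0]
  gripper: [1, 1, 1, 1, 1, 1, 1, 1, 1, 1]

```text
t: 18.55
tool_pos: [0.5401, 0.0354, 0.2582]
tcp_rot: [2.859, 0.023, 1.024]
contact_force: [0.6, -1.0, -3.5]
width: 0.0221
gripper_force: 45.0
```

Run:
```python
from h import *
s=sensors.state();cur(); print(s["contact_force"],s["joint_positions"].round(2))
S=R.from_rotvec(s["tcp_rot"])*toolR(0,25).inv(); print(S.as_matrix().round(3),S.as_euler("zyx",degrees=True).round(1))
imaging.read_camera("top")
for d in imaging.spot_point("ball1","top"): print(round(d["score"],2),np.round(d["xyz"],3))
print(scoopPt((.05,0,0)),scoopPt((-.05,0,0)))
```

```text
cmd-meas mm [-0.5 -0.7 -0.7] deg [ 0.    0.06 -0.14]
[ 0.55079092 -0.99754347 -3.51182273] [ 0.01 -0.13  2.06 -0.2   0.53  1.7 ]
[[ 0.969  0.021 -0.248]
 [ 0.005  0.994  0.106]
 [ 0.249 -0.104  0.963]] [ -1.3 -14.3  -6.3]
0.66 [0.592 0.005 0.207]
0.59 [0.59  0.059 0.198]
0.53 [0.592 0.03  0.205]
0.45 [0.615 0.042 0.208]
[0.68164189 0.02757078 0.21388905] [0.58489812 0.02705921 0.18858329]
```

Four balls are in the pan (z≈0.205) and the weight is up by 1.6 N, which fits. Carry them to the jar.

```bash
cat >> h.py <<'E'
J=np.array([.5135,-.285,0]); PY=-29.; HD=np.array([np.cos(np.radians(PY)),np.sin(np.radians(PY)),0])
E
python3 - <<'E'
from h import *
p0,r0=cur()
b,B=scoopTCP(J-.02*HD+[0,0,.165],PY,8,LIP)
m=Slerp([0,1],R.concatenate([r0,B]))(.5)
rows([((p0+b)/2+[.02,0,0],m,10)],1)
E
```

```text
cmd-meas mm [-1.7 -0.8 -2.7] deg [-0.    0.32 -0.11]
cmd-meas mm [-1.7 -0.8 -2.7] deg [-0.    0.32 -0.11]
{"dp": [[-0.21, 0.41, -0.05], [-0.41, 0.81, -0.1], [-0.62, 1.22, -0.15], [-0.83, 1.62, -0.2], [-1.03, 2.03, -0.26], [-1.24, 2.43, -0.31], [-1.44, 2.84, -0.36], [-1.65, 3.25, -0.41], [-1.86, 3.65, -0.46], [-2.06, 4.06, -0.51]], "dr": [[-0.01, -0.007, 0.022], [-0.02, -0.013, 0.045], [-0.031, -0.02, 0.067], [-0.041, -0.027, 0.09], [-0.051, -0.034, 0.112], [-0.061, -0.04, 0.135], [-0.071, -0.047, 0.157], [-0.082, -0.054, 0.18], [-0.092, -0.061, 0.202], [-0.102, -0.067, 0.224]], "gripper": [1, 1, 1, 1, 1, 1, 1, 1, 1, 1]}
```

>>> apply_moves:
  dp:
    - [-0.21, 0.41, -0.05]
    - [-0.41, 0.81, -0.1]
    - [-0.62, 1.22, -0.15]
    - [-0.83, 1.62, -0.2]
    - [-1.03, 2.03, -0.26]
    - [-1.24, 2.43, -0.31]
    - [-1.44, 2.84, -0.36]
    - [-1.65, 3.25, -0.41]
    - [-1.86, 3.65, -0.46]
    - [-2.06, 4.06, -0.51]
  dr:
    - [-0.01, -0.007, 0.022]
    - [-0.02, -0.013, 0.045]
    - [-0.031, -0.02, 0.067]
    - [-0.041, -0.027, 0.09]
    - [-0.051, -0.034, 0.112]
    - [-0.061, -0.04, 0.135]
    - [-0.071, -0.047, 0.157]
    - [-0.082, -0.054, 0.18]
    - [-0.092, -0.061, 0.202]
    - [-0.102, -0.067, 0.224]
  gripper: [1, 1, 1, 1, 1, 1, 1, 1, 1, 1]

```text
t: 19.9
tool_pos: [0.4785, -0.0883, 0.2429]
tcp_rot: [2.847, -0.355, 0.931]
contact_force: [-0.3, -0.1, -3.0]
width: 0.0219
gripper_force: 45.0
```

Run:
```python
from h import *
b,B=scoopTCP(J-.02*HD+[0,0,.165],PY,8,LIP)
print(b,sensors.state()["joint_positions"].round(2),scoopPt(LIP))
rows([(b,B,10)],1)
```

```text
[ 0.37880314 -0.21033631  0.22774068] [-0.33 -0.21  2.12  0.    0.59  1.49] [ 0.61081488 -0.12650167  0.18867409]
cmd-meas mm [ 0.7  0.4 -0.2] deg [-0.05 -0.01 -0.03]
{"dp": [[-0.22, 0.48, -0.07], [-0.43, 0.96, -0.14], [-0.65, 1.44, -0.22], [-0.87, 1.91, -0.29], [-1.08, 2.39, -0.36], [-1.3, 2.87, -0.43], [-1.52, 3.35, -0.51], [-1.73, 3.83, -0.58], [-1.95, 4.31, -0.65], [-2.17, 4.79, -0.72]], "dr": [[-0.01, -0.007, 0.022], [-0.02, -0.014, 0.045], [-0.031, -0.02, 0.067], [-0.041, -0.027, 0.09], [-0.051, -0.034, 0.112], [-0.061, -0.041, 0.135], [-0.072, -0.047, 0.157], [-0.082, -0.054, 0.18], [-0.092, -0.061, 0.202], [-0.102, -0.068, 0.225]], "gripper": [1, 1, 1, 1, 1, 1, 1, 1, 1, 1]}
```

>>> apply_moves:
  dp:
    - [-0.22, 0.48, -0.07]
    - [-0.43, 0.96, -0.14]
    - [-0.65, 1.44, -0.22]
    - [-0.87, 1.91, -0.29]
    - [-1.08, 2.39, -0.36]
    - [-1.3, 2.87, -0.43]
    - [-1.52, 3.35, -0.51]
    - [-1.73, 3.83, -0.58]
    - [-1.95, 4.31, -0.65]
    - [-2.17, 4.79, -0.72]
  dr:
    - [-0.01, -0.007, 0.022]
    - [-0.02, -0.014, 0.045]
    - [-0.031, -0.02, 0.067]
    - [-0.041, -0.027, 0.09]
    - [-0.051, -0.034, 0.112]
    - [-0.061, -0.041, 0.135]
    - [-0.072, -0.047, 0.157]
    - [-0.082, -0.054, 0.18]
    - [-0.092, -0.061, 0.202]
    - [-0.102, -0.068, 0.225]
  gripper: [1, 1, 1, 1, 1, 1, 1, 1, 1, 1]

```text
t: 21.15
tool_pos: [0.378, -0.2111, 0.2282]
tcp_rot: [2.79, -0.721, 0.826]
contact_force: [-0.2, 0.7, -3.2]
width: 0.0215
gripper_force: 45.0
```

Run:
```python
from h import *
print(sensors.state()["joint_positions"].round(2),scoopPt(LIP))
imaging.read_camera("top")
for q in ("ball1","scoop_floor","jar_in"):
  for d in imaging.spot_point(q,"top"): print(q,round(d["score"],2),np.round(d["xyz"],3))
print("floor",scoopPt((0,0,.002)))
# lower with level pan, lip 20 mm short of centre, then tip
a,A=scoopTCP(J-.025*HD+[0,0,.125],PY,4,LIP)
b,B=scoopTCP(J-.025*HD+[0,0,.115],PY,-6,LIP)
rows([(a,A,5),(b,B,5)],1)
```

```text
[-0.83 -0.28  2.16  0.26  0.72  1.1 ] [ 0.4951638  -0.27622473  0.16556758]
ball1 0.65 [ 0.68  -0.012  0.022]
ball1 0.59 [ 0.42  -0.228  0.168]
ball1 0.52 [ 0.644 -0.005  0.02 ]
ball1 0.5 [ 0.432 -0.208  0.168]
ball1 0.46 [ 0.405 -0.259  0.167]
scoop_floor 0.88 [0.211 0.334 0.005]
scoop_floor 0.56 [ 0.45  -0.252  0.159]
scoop_floor 0.56 [ 0.796  0.377 -0.002]
jar_in 0.66 [ 0.297 -0.391  0.007]
jar_in 0.61 [ 0.515 -0.284  0.01 ]
jar_in 0.53 [0.702 0.034 0.009]
floor [ 0.45208899 -0.25153941  0.1605646 ]
cmd-meas mm [ 0.3  0.2 -0.6] deg [-0.06  0.05 -0.05]
{"dp": [[-0.11, -0.0, 0.17], [-0.23, -0.0, 0.34], [-0.34, -0.0, 0.51], [-0.45, -0.0, 0.68], [-0.57, -0.0, 0.85], [-0.45, -0.0, 0.84], [-0.32, -0.0, 0.83], [-0.2, -0.0, 0.82], [-0.08, -0.0, 0.81], [0.04, -0.0, 0.8]], "dr": [[-0.0, -0.014, -0.0], [-0.0, -0.028, -0.0], [-0.0, -0.042, -0.0], [-0.0, -0.056, -0.0], [-0.0, -0.069, -0.0], [-0.0, -0.104, -0.0], [-0.0, -0.139, -0.0], [-0.0, -0.174, -0.0], [-0.0, -0.209, -0.0], [-0.0, -0.244, -0.0]], "gripper": [1, 1, 1, 1, 1, 1, 1, 1, 1, 1]}
```

>>> apply_moves:
  dp:
    - [-0.11, 0, 0.17]
    - [-0.23, 0, 0.34]
    - [-0.34, 0, 0.51]
    - [-0.45, 0, 0.68]
    - [-0.57, 0, 0.85]
    - [-0.45, 0, 0.84]
    - [-0.32, 0, 0.83]
    - [-0.2, 0, 0.82]
    - [-0.08, 0, 0.81]
    - [0.04, 0, 0.8]
  dr:
    - [0, -0.014, 0]
    - [0, -0.028, 0]
    - [0, -0.042, 0]
    - [0, -0.056, 0]
    - [0, -0.069, 0]
    - [0, -0.104, 0]
    - [0, -0.139, 0]
    - [0, -0.174, 0]
    - [0, -0.209, 0]
    - [0, -0.244, 0]
  gripper: [1, 1, 1, 1, 1, 1, 1, 1, 1, 1]

```text
t: 22.6
tool_pos: [0.3913, -0.2172, 0.2085]
tcp_rot: [2.924, -0.754, 0.488]
contact_force: [-0.4, 0.2, -3.3]
width: 0.0217
gripper_force: 45.0
```

Run:
```python
from h import *
print(sensors.state()["joint_positions"].round(2),scoopPt(LIP))
segs=[]
for i,pt in enumerate([-10,-14,-18,-22,-27,-32,-37,-42,-45,-45]):
    b,B=scoopTCP(J-.02*HD+[0,0,.113],PY,pt,LIP); segs.append((b,B,1))
rows(segs,1)
```

```text
[-0.72 -0.11  1.99  0.09  0.94  1.31] [ 0.49167752 -0.27281664  0.11515593]
cmd-meas mm [-0.2 -0.1 -0.4] deg [-0.04 -0.04 -0.09]
{"dp": [[0.44, -0.0, -0.06], [0.75, -0.0, -0.21], [1.07, -0.0, -0.34], [1.39, -0.0, -0.44], [1.81, -0.0, -0.54], [2.24, -0.01, -0.61], [2.67, -0.01, -0.63], [3.1, -0.01, -0.62], [3.35, -0.01, -0.59], [3.35, -0.01, -0.59]], "dr": [[-0.0, -0.07, -0.0], [-0.0, -0.14, -0.0], [-0.0, -0.209, -0.0], [-0.0, -0.279, -0.0], [-0.0, -0.367, -0.0], [-0.0, -0.454, -0.0], [-0.0, -0.541, -0.0], [-0.0, -0.628, -0.0], [-0.0, -0.681, -0.0], [-0.0, -0.681, -0.0]], "gripper": [1, 1, 1, 1, 1, 1, 1, 1, 1, 1]}
```

>>> apply_moves:
  dp:
    - [0.44, 0, -0.06]
    - [0.75, 0, -0.21]
    - [1.07, 0, -0.34]
    - [1.39, 0, -0.44]
    - [1.81, 0, -0.54]
    - [2.24, -0.01, -0.61]
    - [2.67, -0.01, -0.63]
    - [3.1, -0.01, -0.62]
    - [3.35, -0.01, -0.59]
    - [3.35, -0.01, -0.59]
  dr:
    - [0, -0.07, 0]
    - [0, -0.14, 0]
    - [0, -0.209, 0]
    - [0, -0.279, 0]
    - [0, -0.367, 0]
    - [0, -0.454, 0]
    - [0, -0.541, 0]
    - [0, -0.628, 0]
    - [0, -0.681, 0]
    - [0, -0.681, 0]
  gripper: [1, 1, 1, 1, 1, 1, 1, 1, 1, 1]

```text
t: 23.85
tool_pos: [0.4714, -0.2611, 0.2563]
tcp_rot: [-2.917, 0.753, 0.513]
contact_force: [0.6, 0.1, -2.4]
width: 0.0221
gripper_force: 45.0
```

Run:
```python
from h import *
s=sensors.state(); print(s["joint_positions"].round(2),scoopPt(LIP),s["contact_force"])
S=R.from_rotvec(s["tcp_rot"])*toolR(0,25).inv(); print(S.as_euler("zyx",degrees=True).round(1))
a,A=scoopTCP(J-.03*HD+[0,0,.17],PY,-30,LIP)
b,B=scoopTCP(J-.05*HD+[0,0,.20],PY,-2,LIP)
rows([(a,A,5),(b,B,5)],1)
```

```text
[-0.61  0.41  1.23 -0.04  1.85  1.46] [ 0.49820296 -0.2760672   0.11158525] [ 0.59886587  0.06452308 -2.35714022]
[-38.   38.2  25.7]
cmd-meas mm [-2.1  0.8  1.3] deg [-0.08  0.1  -0.06]
{"dp": [[-0.39, 0.0, -0.17], [-0.78, 0.0, -0.34], [-1.17, 0.0, -0.52], [-1.57, 0.0, -0.69], [-1.96, 0.0, -0.86], [-2.38, 0.0, -0.58], [-2.81, 0.0, -0.31], [-3.23, 0.0, -0.03], [-3.66, 0.0, 0.24], [-4.09, 0.0, 0.52]], "dr": [[-0.0, 0.052, -0.0], [-0.0, 0.105, -0.0], [-0.0, 0.157, -0.0], [-0.0, 0.21, -0.0], [-0.0, 0.262, -0.0], [-0.0, 0.36, -0.0], [-0.0, 0.458, -0.0], [-0.0, 0.555, -0.0], [-0.0, 0.653, -0.0], [-0.0, 0.751, -0.0]], "gripper": [1, 1, 1, 1, 1, 1, 1, 1, 1, 1]}
```

Run:
```python
from h import *
for n in ("top","scene"):
  im=imaging.read_camera(n)
  for d in imaging.spot_point("ball1",n): print(n,round(d["score"],2),np.round(d["xyz"],3))
  if n=="top": cv2.imwrite("pics/t6.png",cv2.resize(im[130:270,240:460],None,fx=3.5,fy=3.5,interpolation=cv2.INTER_CUBIC))
print(sensors.state()["contact_force"])
```

```text
top 0.57 [ 0.561 -0.283  0.019]
top 0.54 [ 0.546 -0.311  0.023]
top 0.49 [ 0.68  -0.013  0.018]
top 0.44 [ 0.645 -0.002  0.02 ]
top 0.39 [ 0.539 -0.244  0.021]
scene 0.51 [ 0.681 -0.01   0.019]
scene 0.44 [ 0.65  -0.008  0.023]
[-0.25087423  0.71194885 -0.91747398]
```

View pics/t6.png

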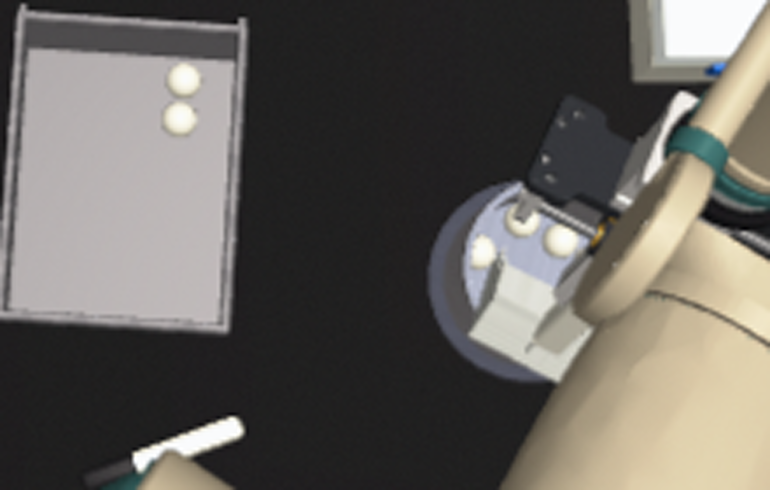

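Three balls are visible in the jar ((480,250), (520,220), (560,238)), two are in the tray, and the pan is empty. Withdraw up.

>>> apply_moves:
  dp:
    - [-0.39, 0, -0.17]
    - [-0.78, 0, -0.34]
    - [-1.17, 0, -0.52]
    - [-1.57, 0, -0.69]
    - [-1.96, 0, -0.86]
    - [-2.38, 0, -0.58]
    - [-2.81, 0, -0.31]
    - [-3.23, 0, -0.03]
    - [-3.66, 0, 0.24]
    - [-4.09, 0, 0.52]
  dr:
    - [0, 0.052, 0]
    - [0, 0.105, 0]
    - [0, 0.157, 0]
    - [0, 0.21, 0]
    - [0, 0.262, 0]
    - [0, 0.36, 0]
    - [0, 0.458, 0]
    - [0, 0.555, 0]
    - [0, 0.653, 0]
    - [0, 0.751, 0]
  gripper: [1, 1, 1, 1, 1, 1, 1, 1, 1, 1]

```text
t: 25.3
tool_pos: [0.3621, -0.2002, 0.2857]
tcp_rot: [2.886, -0.743, 0.594]
contact_force: [0.4, -0.2, -1.2]
width: 0.0219
gripper_force: 45.0
```

Run:
```python
from h import *
imaging.read_camera("top")
for d in imaging.spot_point("ball1","top"): print(round(d["score"],2),np.round(d["xyz"],3))
print(sensors.state()["joint_positions"].round(2),sensors.state()["contact_force"])
b,B=scoopTCP((.53,0.03,.17),-10,0)
rows([(b,B,10)],1)
```

```text
0.61 [ 0.545 -0.311  0.023]
0.59 [ 0.527 -0.335  0.018]
0.57 [ 0.681 -0.011  0.019]
0.52 [ 0.56  -0.278  0.02 ]
0.48 [ 0.536 -0.243  0.02 ]
0.45 [ 0.648 -0.001  0.021]
[-0.77 -0.27  1.93  0.12  1.09  1.27] [-1.03052115 -0.07147314 -2.04614244]
cmd-meas mm [ 5.1 -4.4  1.5] deg [-0.02 -0.13 -0.03]
{"dp": [[-0.16, -0.86, 0.06], [-0.32, -1.73, 0.11], [-0.47, -2.59, 0.17], [-0.63, -3.46, 0.23], [-0.79, -4.32, 0.28], [-0.95, -5.19, 0.34], [-1.11, -6.05, 0.4], [-1.27, -6.91, 0.46], [-1.42, -7.78, 0.51], [-1.58, -8.64, 0.57]], "dr": [[0.013, 0.003, -0.03], [0.027, 0.007, -0.061], [0.04, 0.01, -0.091], [0.054, 0.014, -0.121], [0.067, 0.017, -0.152], [0.081, 0.021, -0.182], [0.094, 0.024, -0.212], [0.108, 0.027, -0.242], [0.121, 0.031, -0.273], [0.135, 0.034, -0.303]], "gripper": [1, 1, 1, 1, 1, 1, 1, 1, 1, 1]}
```

All six are accounted for: four in the jar, two in the tray. Returning the scoop.

>>> apply_moves:
  dp:
    - [-0.16, -0.86, 0.06]
    - [-0.32, -1.73, 0.11]
    - [-0.47, -2.59, 0.17]
    - [-0.63, -3.46, 0.23]
    - [-0.79, -4.32, 0.28]
    - [-0.95, -5.19, 0.34]
    - [-1.11, -6.05, 0.4]
    - [-1.27, -6.91, 0.46]
    - [-1.42, -7.78, 0.51]
    - [-1.58, -8.64, 0.57]
  dr:
    - [0.013, 0.003, -0.03]
    - [0.027, 0.007, -0.061]
    - [0.04, 0.01, -0.091]
    - [0.054, 0.014, -0.121]
    - [0.067, 0.017, -0.152]
    - [0.081, 0.021, -0.182]
    - [0.094, 0.024, -0.212]
    - [0.108, 0.027, -0.242]
    - [0.121, 0.031, -0.273]
    - [0.135, 0.034, -0.303]
  gripper: [1, 1, 1, 1, 1, 1, 1, 1, 1, 1]

```text
t: 26.65
tool_pos: [0.4578, 0.0444, 0.2516]
tcp_rot: [3.019, -0.26, 0.67]
contact_force: [-0.1, 0.7, -0.8]
width: 0.0219
gripper_force: 45.0
```

Run:
```python
from h import *
b,B=scoopTCP((.53,.287,.13),0,0)
print(sensors.state()["joint_positions"].round(2))
rows([(b,B,10)],1)
```

```text
[ 0.01 -0.16  1.96 -0.1   0.92  1.8 ]
cmd-meas mm [-0.6 -1.6 -0.9] deg [ 0.    0.04 -0.15]
{"dp": [[-0.19, -0.8, 0.06], [-0.38, -1.6, 0.12], [-0.56, -2.4, 0.18], [-0.75, -3.2, 0.24], [-0.94, -4.01, 0.3], [-1.13, -4.81, 0.36], [-1.32, -5.61, 0.42], [-1.5, -6.41, 0.48], [-1.69, -7.21, 0.54], [-1.88, -8.01, 0.6]], "dr": [[0.007, 0.0, -0.016], [0.015, 0.0, -0.032], [0.022, 0.0, -0.047], [0.029, 0.0, -0.063], [0.037, 0.0, -0.079], [0.044, 0.0, -0.095], [0.051, 0.0, -0.111], [0.059, 0.0, -0.127], [0.066, 0.0, -0.142], [0.073, 0.0, -0.158]], "gripper": [1, 1, 1, 1, 1, 1, 1, 1, 1, 1]}
```

>>> apply_moves:
  dp:
    - [-0.19, -0.8, 0.06]
    - [-0.38, -1.6, 0.12]
    - [-0.56, -2.4, 0.18]
    - [-0.75, -3.2, 0.24]
    - [-0.94, -4.01, 0.3]
    - [-1.13, -4.81, 0.36]
    - [-1.32, -5.61, 0.42]
    - [-1.5, -6.41, 0.48]
    - [-1.69, -7.21, 0.54]
    - [-1.88, -8.01, 0.6]
  dr:
    - [0.007, 0, -0.016]
    - [0.015, 0, -0.032]
    - [0.022, 0, -0.047]
    - [0.029, 0, -0.063]
    - [0.037, 0, -0.079]
    - [0.044, 0, -0.095]
    - [0.051, 0, -0.111]
    - [0.059, 0, -0.127]
    - [0.066, 0, -0.142]
    - [0.073, 0, -0.158]
  gripper: [1, 1, 1, 1, 1, 1, 1, 1, 1, 1]

```text
t: 27.9
tool_pos: [0.4559, 0.2892, 0.211]
tcp_rot: [3.067, 0.002, 0.68]
contact_force: [0.6, 0.4, -2.0]
width: 0.0221
gripper_force: 45.0
```

Run:
```python
from h import *
for n in ("top","scene"):
  imaging.read_camera(n)
  for q in ("scoop_floor","scoop_grip"):
    for d in imaging.spot_point(q,n):
      if abs(d["xyz"][0]-.5)<.12: print(n,q,round(d["score"],2),np.round(d["xyz"],3))
print("model",scoopPt((0,0,.002)),scoopPt(GR))
b,B=scoopTCP((.53,.287,.006),0,0)
print(sensors.state()["joint_positions"].round(2),sensors.state()["contact_force"])
rows([(b,B,9)],1)
```

```text
top scoop_floor 0.69 [0.53  0.29  0.132]
top scoop_grip 0.67 [0.446 0.287 0.229]
scene scoop_floor 0.89 [0.529 0.289 0.132]
scene scoop_grip 0.71 [0.445 0.288 0.231]
scene scoop_grip 0.57 [ 0.514 -0.282  0.006]
model [0.52928287 0.28687374 0.13191539] [0.44733191 0.28703654 0.22795713]
[ 0.61  0.04  1.88 -0.32  0.88  2.34] [ 0.15934134 -0.30197239 -0.43716718]
cmd-meas mm [ 0.7 -0.  -0. ] deg [-0.07 -0.01 -0.07]
{"dp": [[-0.19, -0.0, 0.42], [-0.39, -0.0, 0.83], [-0.58, -0.0, 1.25], [-0.78, -0.0, 1.66], [-0.97, -0.0, 2.08], [-1.16, -0.0, 2.5], [-1.36, -0.0, 2.91], [-1.55, -0.0, 3.33], [-1.74, -0.0, 3.74], [-1.74, -0.0, 3.74]], "dr": [[0.0, 0.0, -0.0], [0.0, 0.0, -0.0], [0.0, 0.0, -0.0], [0.0, 0.0, -0.0], [0.0, 0.0, -0.0], [0.0, 0.0, -0.0], [0.0, 0.0, -0.0], [0.0, 0.0, -0.0], [0.0, 0.0, -0.0], [0.0, 0.0, -0.0]], "gripper": [1, 1, 1, 1, 1, 1, 1, 1, 1, 1]}
```

The measured scoop matches the model, so there was no slip. Lower it.

>>> apply_moves:
  dp:
    - [-0.19, 0, 0.42]
    - [-0.39, 0, 0.83]
    - [-0.58, 0, 1.25]
    - [-0.78, 0, 1.66]
    - [-0.97, 0, 2.08]
    - [-1.16, 0, 2.5]
    - [-1.36, 0, 2.91]
    - [-1.55, 0, 3.33]
    - [-1.74, 0, 3.74]
    - [-1.74, 0, 3.74]
  dr:
    - [0, 0, 0]
    - [0, 0, 0]
    - [0, 0, 0]
    - [0, 0, 0]
    - [0, 0, 0]
    - [0, 0, 0]
    - [0, 0, 0]
    - [0, 0, 0]
    - [0, 0, 0]
    - [0, 0, 0]
  gripper: [1, 1, 1, 1, 1, 1, 1, 1, 1, 1]

```text
t: 29.45
tool_pos: [0.4549, 0.2869, 0.0858]
tcp_rot: [3.066, 0.003, 0.677]
contact_force: [0.8, -0.3, -1.9]
width: 0.0216
gripper_force: 45.0
```

Run:
```python
from h import *
b,B=scoopTCP((.53,.287,.004),0,0)
print(sensors.state()["contact_force"],scoopPt((.05,0,0)),scoopPt((-.05,0,0)))
rows([(b,B,4)],1)
```

```text
[ 0.76165261 -0.32192099 -1.894877  ] [0.57876585 0.28687551 0.00478813] [0.47876605 0.28676657 0.00495303]
cmd-meas mm [1.2 0.  1.2] deg [-0.08 -0.08 -0.14]
{"dp": [[-0.01, -0.0, 0.02], [-0.02, -0.0, 0.03], [-0.02, -0.0, 0.05], [-0.03, -0.0, 0.06], [-0.03, -0.0, 0.06], [-0.03, -0.0, 0.06], [-0.03, -0.0, 0.06], [-0.03, -0.0, 0.06], [-0.03, -0.0, 0.06], [-0.03, -0.0, 0.06]], "dr": [[0.0, 0.0, -0.0], [0.0, 0.0, -0.0], [0.0, 0.0, -0.0], [0.0, 0.0, -0.0], [0.0, 0.0, -0.0], [0.0, 0.0, -0.0], [0.0, 0.0, -0.0], [0.0, 0.0, -0.0], [0.0, 0.0, -0.0], [0.0, 0.0, -0.0]], "gripper": [1, 1, 1, 1, 1, 1, 1, 1, 1, 1]}
```

>>> apply_moves:
  dp:
    - [-0.01, 0, 0.02]
    - [-0.02, 0, 0.03]
    - [-0.02, 0, 0.05]
    - [-0.03, 0, 0.06]
    - [-0.03, 0, 0.06]
    - [-0.03, 0, 0.06]
    - [-0.03, 0, 0.06]
    - [-0.03, 0, 0.06]
    - [-0.03, 0, 0.06]
    - [-0.03, 0, 0.06]
  dr:
    - [0, 0, 0]
    - [0, 0, 0]
    - [0, 0, 0]
    - [0, 0, 0]
    - [0, 0, 0]
    - [0, 0, 0]
    - [0, 0, 0]
    - [0, 0, 0]
    - [0, 0, 0]
    - [0, 0, 0]
  gripper: [1, 1, 1, 1, 0.7, 0.6, 0.4, 0.2, 0.1, 0]

```text
t: 30.7
tool_pos: [0.4552, 0.2872, 0.0847]
tcp_rot: [3.066, 0.002, 0.679]
contact_force: [0.9, -1.0, 0.6]
width: 0.074
gripper_force: 0.0
```

Run:
```python
from h import *
p0,r0=cur(); print(sensors.state()["width"],sensors.state()["contact_force"])
rows([(p0-r0.apply([0,0,.16]),r0,10)],0)
```

```text
cmd-meas mm [ 0.8 -0.2  0.2] deg [-0.03 -0.01 -0.1 ]
0.07401927052280875 [ 0.92604423 -0.96213721  0.55585914]
cmd-meas mm [ 0.8 -0.2  0.2] deg [-0.03 -0.01 -0.1 ]
{"dp": [[0.0, 0.0, -0.53], [-0.0, 0.0, -1.07], [-0.0, 0.0, -1.6], [0.0, 0.0, -2.13], [-0.0, 0.0, -2.67], [-0.0, -0.0, -3.2], [0.0, -0.0, -3.73], [-0.0, 0.0, -4.27], [-0.0, 0.0, -4.8], [-0.0, 0.0, -5.33]], "dr": [[-0.0, 0.0, 0.0], [-0.0, 0.0, 0.0], [-0.0, 0.0, 0.0], [-0.0, 0.0, 0.0], [-0.0, 0.0, 0.0], [-0.0, 0.0, 0.0], [-0.0, 0.0, 0.0], [-0.0, 0.0, 0.0], [-0.0, 0.0, 0.0], [-0.0, 0.0, 0.0]], "gripper": [0, 0, 0, 0, 0, 0, 0, 0, 0, 0]}
```

>>> apply_moves:
  dp:
    - [0, 0, -0.53]
    - [0, 0, -1.07]
    - [0, 0, -1.6]
    - [0, 0, -2.13]
    - [0, 0, -2.67]
    - [0, 0, -3.2]
    - [0, 0, -3.73]
    - [0, 0, -4.27]
    - [0, 0, -4.8]
    - [0, 0, -5.33]
  dr:
    - [0, 0, 0]
    - [0, 0, 0]
    - [0, 0, 0]
    - [0, 0, 0]
    - [0, 0, 0]
    - [0, 0, 0]
    - [0, 0, 0]
    - [0, 0, 0]
    - [0, 0, 0]
    - [0, 0, 0]
  gripper: [0, 0, 0, 0, 0, 0, 0, 0, 0, 0]

```text
t: 31.95
tool_pos: [0.3873, 0.2872, 0.2301]
tcp_rot: [3.066, 0.002, 0.679]
contact_force: [0.1, -1.3, -0.3]
width: 0.0939
gripper_force: 0.0
```

Run:
```python
from h import *
im=imaging.read_camera("top")
cv2.imwrite("pics/t7.png",im)
for q in ("scoop_floor","scoop_grip","ball1","pad_top"):
    for d in imaging.spot_point(q,"top"): print(q,round(d["score"],2),np.round(d["xyz"],3))
print(sensors.state()["contact_force"])
```

```text
scoop_floor 0.97 [ 0.794  0.377 -0.003]
scoop_floor 0.93 [0.531 0.286 0.003]
scoop_floor 0.8 [0.212 0.336 0.006]
scoop_grip 0.83 [0.714 0.394 0.096]
scoop_grip 0.74 [0.156 0.272 0.102]
scoop_grip 0.61 [0.446 0.286 0.1  ]
ball1 0.61 [ 0.562 -0.281  0.019]
ball1 0.59 [ 0.643 -0.005  0.02 ]
ball1 0.48 [ 0.68  -0.012  0.02 ]
ball1 0.43 [ 0.535 -0.245  0.02 ]
ball1 0.41 [ 0.541 -0.309  0.022]
pad_top 0.96 [0.517 0.28  0.004]
pad_top 0.24 [ 0.562 -0.28   0.021]
[ 0.14886762  0.13597645 -0.70029872]
```

View pics/t7.png

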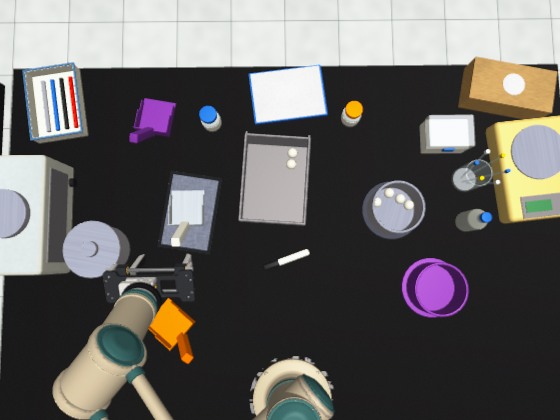

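Four balls are in the jar (around (395,200)) and two in the tray (292,158). The scoop stands on its pad (185,210) and is released. The bystanders are unmoved.

```bash
python3 -c "
from workcell import sign_off
print(sign_off())"
```

```text
the job is handed in; nothing more can be done
None
```

The job is handed in: four balls are in the mill jar, two are still in the tray, and the empty scoop stands released on its pad with the bystanders unmoved; the hand-in gave no verdict.

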